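# Pack up and wind the sample lift to the height gauge

### The job

Set the sample lift for the next run: pack spacer blocks one on another squarely in the middle of the lift's table and lay the white sample plate on top as the last layer, choosing the number of spacers so that the handwheel can take up what is left, then wind the handwheel until the top face of the sample plate is level with the tip of the red gauge pointer. Let go of everything, and leave the other things on the bench where they are.

Things in the scene. Friction and masses are not known exactly. Their poses are not given: they have to be found in the camera images.
- sample_centre (a point): white ceramic sample plate with rows of brown and blue spots on its top face, 56 x 100 x 8 mm, 0.1 kg, lying flat on the bench at the start, spots up; the point is its centre (4 mm below its top face), z up, y along the 100 mm.
- spacer1_centre (a point): aluminium spacer block, anodised blue, 56 x 100 x 16 mm, with two small bare dots on top, 0.2 kg, lying flat on the bench at the start; the point is its centre (8 mm above its underside), z up, y along the 100 mm. The three spacers are alike; use only as many as are needed.
- spacer2_centre (a point): aluminium spacer block, anodised blue, 56 x 100 x 16 mm, with two small bare dots on top, 0.2 kg, lying flat on the bench at the start; the point is its centre (8 mm above its underside), z up, y along the 100 mm. The three spacers are alike; use only as many as are needed.
- spacer3_centre (a point): aluminium spacer block, anodised blue, 56 x 100 x 16 mm, with two small bare dots on top, 0.2 kg, lying flat on the bench at the start; the point is its centre (8 mm above its underside), z up, y along the 100 mm. The three spacers are alike; use only as many as are needed.
- table_centre (a point): the lift's aluminium table, 84 x 124 x 10 mm, empty at the start, its top about 52 mm above the bench when wound right down; the point is the middle of its top face and rises with it; z up, y along the 124 mm towards the column with the handwheel. Blocks belong here with their 100 mm along this y, centred; the two long sides are clear for the fingers. The table has 15 mm of travel and stays where the wheel leaves it. Only the handwheel moves it.
- pointer_tip (a point): tip of the red pointed stylus of the height gauge, clamped (it does not move) on a thin upright post, 130 mm high, at the table's end away from the handwheel. The stylus lies level, and its tip stops 64 mm along -y from the middle of the table, that is 14 mm short of a centred block. Its height is the height that the sample plate's top face must have. It stands 45 to 53 mm above the table top when that is wound right down.
- wheel_axis (a point): centre of the top face of the black handwheel, 90 mm across and 9 mm thick, on the vertical screw on the lift's column, its centre 130 mm along the table's +y from the middle of the table, its top face 121 mm above the bench. It turns about the vertical.
- crank_handle (a point): the black upright crank handle on the handwheel, 16 mm across and 42 mm high, freely revolving on its own pin; the point is its centre, 22 mm above its foot (the foot lies 2 mm above the wheel's top face). It goes round the wheel's axis on a circle of 36 mm radius; it can be held from above with the hand kept at one heading while it is carried round.
- wheel (a joint): angle of the handwheel in rad, 0 with the table right down, growing clockwise seen from above; clockwise raises the table 10 mm a turn (1.59 mm per rad), 9.4 rad to the top. It starts at 0 to 1.2. It turns lightly (about 2 N at the handle) and does not run back.
- vial: amber 15 mm vial with blue cap, 32 mm high, standing among the blocks; to be left alone (origin under it)
- spanner: small steel spanner, 110 mm long, lying near the robot; to be left alone
- amber_bottle: amber bottle, 70 mm across, 150 mm high; to be left alone (origin under it)
- jar: clear jar with blue cap, 56 mm across, 60 mm high; to be left alone (origin under it)
- beaker: glass beaker, 68 mm across, 85 mm high; to be left alone (origin under it)
- marker: blue marker pen with black cap, 135 mm long, lying; to be left alone

How it is judged:
By the outcome, as a careful person would: the job done as asked, in the order asked, and still so for the second after the job is handed in, with the robot touching nothing.
It also fails if it takes over 72 s, if anything falls off the work surface, if the arm or the gripper's body presses on something with over 40 N, if the wrist force passes 120 N, or if a joint passes its speed limit or range.

### The arm

A 6-joint arm with a two-finger parallel gripper is mounted at the origin on the work surface. World frame = base frame: x ahead of the robot, y to its left, z up, the work surface at z = 0. Lengths are in m, angles in degrees, forces in N, time in s.
With the tool pointing down it reaches from about 0.375 to 0.9 m from the base axis. Payload 3.1 kg.
Tool frame: the origin (TCP) lies on the centre line of the jaws, within the pads' length; the fingertips stand 8 mm ahead of it and the grasp point (between the pads) lies 11 mm behind it; z points along the fingers, y is the line along which they close (so a half turn about z gives the same grasp; the last joint's range is limited). The gripper opens to 85 mm and grips with 20 to 120 N. Pads are 22 mm wide; open, the fingers measure 114 mm over their backs; the gripper's body (76 mm by 85 mm) begins 54 mm behind the grasp point. The pads swing forward as they close: fully open they stand 13 mm farther back than shut.
Start: joints at [-74.8, 30.224, 82.088, -0, 67.689, -10.227], TCP at [0.268, -0.564, 0.239] pointing down, gripper open.
Joint ranges: [-176.69, 176.69], [-43.24, 126.21], [12.49, 139.97], [-82, 262], [0, 151.66], [-163.58, 163.58]. Speed limits (degrees/s): [159.86, 159.86, 180, 180, 180, 180].

### API

Orientations are given as a 3x3 rotation matrix whose columns are the frame's x, y, z axes.
In Python, from rig import readout, cams, manip gives the robot as it stands.
- The arm moves only by the shell command python3 -m creep 'ROWS' [OPENING] [FORCE]. ROWS is JSON, a list of rows, each an object of numbers: "x", "y", "z": the shift along the tool's x, y, z in m; "ax", "ay", "az": the turn, a rotation vector about the tool's x, y, z in degrees. In form: [{"x": .., "y": .., "z": .., "ax": .., "ay": .., "az": ..}, ...]. A call has exactly 10 rows; each row is the pose to reach, as a shift and turn from the pose commanded when the call began, along the tool's axes at that moment; what a row does not reach only later rows make up. A row lasts 1/8 s, in which the tool goes at most 62.5 mm and 10.7 degrees, less where a joint would pass 70% of its speed; a pose out of reach is approached as far as the arm can. A call with a gripper value outside its range is refused whole. OPENING is the closure, from 0 (fully open) to 1 (shut), set as the call begins (- or left out, the last holds). The fingers move at their own pace and stop on an object; FORCE is the grip in N (left out, the last holds). Time passes only in rows, so rows that repeat a pose let the fingers close, or fill a call up. It gives the time, the measured TCP pose, the force, the opening and the grip force at its end, in the units of the state.
- readout.get_obs(): the state, without advancing time (a new reading comes with each control period).
- cams.capture(name): name is "scene" or "top" or "wrist"; returns a dict with "pixels" (384x512x3 uint8, red, green, blue), "fx", "fy", "cx", "cy" (pixels), "D" ([k1, k2, p1, p2, k3] as OpenCV has them; the pictures are not rectified), "world_from_camera" (4x4, takes a point from camera to world coordinates); the wrist camera has in their place "tool_from_camera" (4x4, takes a point from camera to tool coordinates, whose origin is the TCP and whose axes are the flange's). Camera axes: x right, y up, looking along -z (the intrinsics and any distortion apply to the point x, -y, -z); pixel columns grow to the right and rows downward; lengths in m; the calibration is good to about 2 mm. A picture is of the moment at which its call begins: read the wrist's pose just before it. There is no depth.
- manip.job_done(): hands the job in; it is judged then, once.
The state is a dict: "time_s": time; "joint_pos": joint angles; "dq": joint speeds; "joint_efforts": joint torques, N m; "tcp_pos": TCP position; "orientation": TCP orientation; "contact_force": force on the tool from outside, world axes, zero at the start; "wrist_torque": the same for the moment, N m; "opening": opening from 0.0 (shut) to 1.0 (fully open); "gripper_force": force on a finger pad.
Only numpy, scipy, OpenCV 4.12 (cv2) and the standard library are available. Lean on these libraries where they do the work, as an engineer would, in place of code of your own. Each camera call takes 0.05 s, during which the arm holds its last target. There are 200 camera calls.

## Working session

There is one attempt and no reset: what is moved stays moved. The work goes in short steps, Python scripts to look and compute and a shell command to move; the robot and the scene stay as the last step left them, time stands still between calls to the robot, and variables do not carry over. Pictures are saved under pics/ and viewed, at most 10 in all, crops included, and the job is handed in when it is done.

```bash
ls; mkdir -p pics
python3 - <<'E'
from rig import readout,cams
import cv2,numpy as np
o=readout.get_obs()
for k in o: print(k,o[k])
for n in("scene","top"):
    c=cams.capture(n); cv2.imwrite(f"pics/{n}0.png",cv2.resize(c["pixels"][:,:,::-1],(800,600),interpolation=cv2.INTER_CUBIC))
    cv2.imwrite(f"{n}_raw.png",c["pixels"][:,:,::-1])
    print(n,c["fx"],c["fy"],c["cx"],c["cy"],c["D"],np.round(c["world_from_camera"],4).tolist())
E
```

```text
pics
time_s 0.0
joint_pos [-7.47988555e+01  3.02801118e+01  8.21583412e+01  1.55394426e-03
  6.76872382e+01 -1.02280039e+01]
dq [ 0.00680307 -0.05614153 -0.00035745 -0.00101619 -0.08850196  0.03726642]
joint_efforts [ 2.25715144e-05 -4.42342114e+01 -1.78027511e+01 -6.97764449e-05
  8.43621878e-03  6.55455466e-06]
tcp_pos [ 0.26821    -0.56374394  0.23831045]
orientation [[ 9.03121509e-01  4.29384719e-01 -5.50999805e-04]
 [ 4.29384873e-01 -9.03119107e-01  2.12354611e-03]
 [ 4.14199798e-04 -2.15441115e-03 -9.99997593e-01]]
contact_force [ 0.18112476 -0.3868036  -0.25671868]
wrist_torque [-0.00405925 -0.06881575 -0.01876811]
gripper_force 0.0
opening 1.0042244857741385
scene 379.58973434166967 379.58973434166967 253.0663377178009 190.27281959027198 [-0.05045039  0.          0.          0.          0.        ] [[0.1022, -0.5874, 0.8028, 1.3129], [0.9945, 0.042, -0.0958, -0.1225], [0.0226, 0.8082, 0.5884, 0.6867], [0.0, 0.0, 0.0, 1.0]]
top 464.84808785611875 464.84808785611875 254.28018640756392 189.92109538154867 [-0.11222595  0.          0.          0.          0.        ] [[-0.009, 0.9991, -0.0406, 0.4978], [-0.9998, -0.0084, 0.0165, -0.0151], [0.0161, 0.0407, 0.999, 1.2612], [0.0, 0.0, 0.0, 1.0]]
```

View pics/scene0.png

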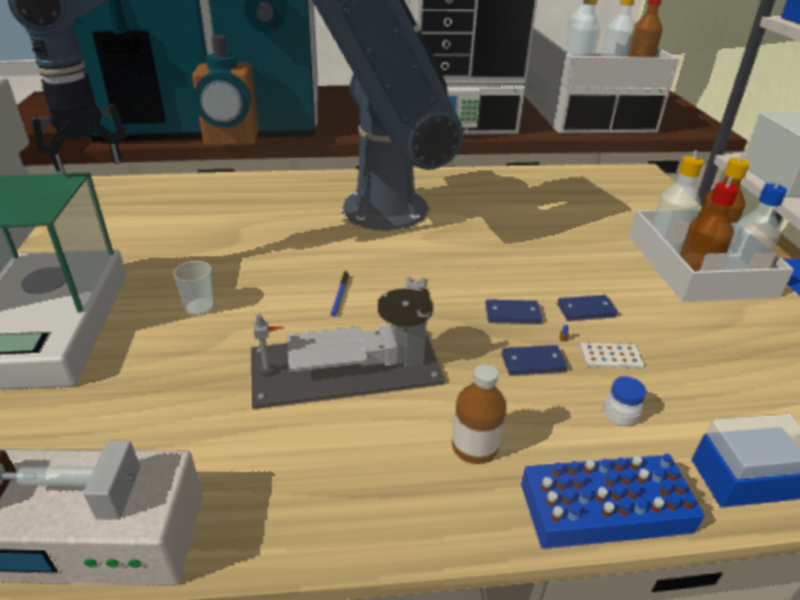

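View pics/top0.png

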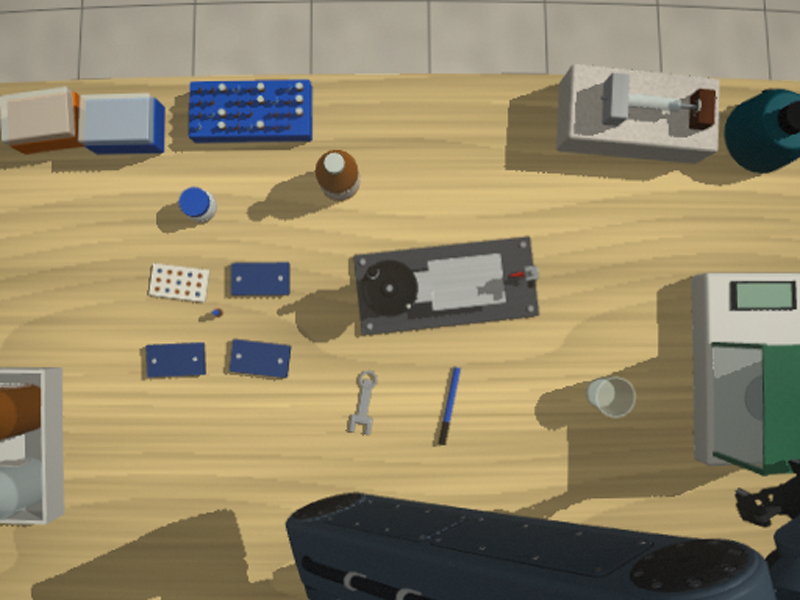

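The pictures show the following (800×600 pixels).
- **Top view:** the sample plate is at (179,283). The spacers are at (260,279), (175,360) and (260,359), with the vial at (213,315) between them. The lift table is near (462,282), the wheel at (389,288) and the red pointer at (512,276).
- **Scene view:** it agrees with this. The crank handle is seen end-on near (415,285), at the back of the wheel.

```bash
cat > h.py <<'E'
import numpy as np, cv2
from rig import readout,cams
def grab(n):
    o=readout.get_obs(); c=cams.capture(n)
    if n=="wrist":
        T=np.eye(4);T[:3,:3]=np.array(o["orientation"]);T[:3,3]=o["tcp_pos"]; c["W"]=T@np.array(c["tool_from_camera"])
    else: c["W"]=np.array(c["world_from_camera"])
    c["K"]=np.array([[c["fx"],0,c["cx"]],[0,c["fy"],c["cy"]],[0,0,1.]]); return c
def ray(c,uv):
    p=cv2.undistortPoints(np.array(uv,float).reshape(-1,1,2),c["K"],np.array(c["D"],float)).reshape(-1,2)
    d=np.c_[p[:,0],-p[:,1],-np.ones(len(p))]@c["W"][:3,:3].T
    return c["W"][:3,3],d
def onz(c,uv,z):
    o,d=ray(c,uv); return o+d*((z-o[2])/d[:,2])[:,None]
def proj(c,P):
    q=(np.array(P,float).reshape(-1,3)-c["W"][:3,3])@c["W"][:3,:3]
    return cv2.projectPoints(q*[1,-1,-1],np.zeros(3),np.zeros(3),c["K"],np.array(c["D"],float))[0].reshape(-1,2)
def tri(c1,u1,c2,u2):
    o1,d1=ray(c1,u1);o2,d2=ray(c2,u2);d1=d1[0];d2=d2[0]
    s=np.linalg.lstsq(np.c_[d1,-d2],o2-o1,rcond=None)[0]
    a=o1+s[0]*d1;b=o2+s[1]*d2;return (a+b)/2,np.linalg.norm(a-b)
def blobs(c,m,z,amin,amax):
    r=[]
    for k in cv2.findContours(m.astype(np.uint8),cv2.RETR_EXTERNAL,cv2.CHAIN_APPROX_NONE)[0]:
        if amin<cv2.contourArea(k)<amax:
            P=onz(c,k.reshape(-1,2),z)[:,:2].astype(np.float32)*1000
            (x,y),(w,h),a=cv2.minAreaRect(P)
            u=k.reshape(-1,2).mean(0); q=cv2.boxPoints(((x,y),(w,h),a)); e=[q[1]-q[0],q[2]-q[1]];e=max(e,key=np.linalg.norm)
            yaw=np.degrees(np.arctan2(e[1],e[0]))%180
            r.append((np.round(u,1).tolist(),round(x,1),round(y,1),round(w,1),round(h,1),round(yaw,1)))
    return r
def hsv(c): return [x.astype(int) for x in cv2.split(cv2.cvtColor(c["pixels"],cv2.COLOR_RGB2HSV))]
E
python3 - <<'E'
from h import *
c=grab("top");H,S,V=hsv(c);s=grab("scene")
P=cv2.morphologyEx(((H>100)&(H<125)&(S>90)).astype(np.uint8),cv2.MORPH_CLOSE,np.ones((3,3)))
print("blue",*blobs(c,P,.016,300,1500),sep="\n")
w=cv2.morphologyEx(((S<90)&(V>170)).astype(np.uint8),cv2.MORPH_CLOSE,np.ones((5,5)))
print("white",*blobs(c,w,.008,300,2500),sep="\n")
g=((S<40)&(V>120)).astype(np.uint8)
print("grey",*blobs(c,cv2.morphologyEx(g,cv2.MORPH_OPEN,np.ones((3,3))),.053,300,2500),sep="\n")
k=((V<70)).astype(np.uint8)
print("dark",*blobs(c,k,.0,300,8000),sep="\n")
for n,q in(("top",c),("scene",s)):
    H,S,V=hsv(q);m=((H<8)|(H>172))&(S>140)&(V>100);ys,xs=np.nonzero(m)
    box=(300<xs)&(xs<350)&(150<ys)&(ys<200) if n=="top" else (150<xs)&(xs<200)&(190<ys)&(ys<230)
    print(n,sorted(zip(xs[box],ys[box])))
a=cv2.resize(c["pixels"][130:230,210:360,::-1],(780,520),interpolation=cv2.INTER_CUBIC);cv2.imwrite("pics/lift0.png",a)
E
```

```text
blue
([111.9, 230.0], 443.7, 348.8, 52.6, 99.0, np.float32(92.3))
([166.2, 229.2], 445.3, 201.7, 99.0, 52.6, np.float32(83.3))
([166.5, 178.0], 582.4, 200.0, 51.8, 95.7, np.float32(91.4))
([87.2, 88.1], 855.5, 441.8, 139.0, 95.7, np.float32(88.8))
white
([482.4, 196.7], 521.9, -675.4, 175.4, 126.6, np.float32(89.8))
([114.9, 180.0], 578.4, 343.5, 101.4, 58.0, np.float32(82.1))
([294.2, 180.3], 573.8, -143.1, 80.8, 146.3, np.float32(95.8))
([75.7, 69.7], 878.0, 467.3, 127.1, 80.1, np.float32(89.1))
([22.3, 70.8], 893.8, 615.3, 94.9, 133.4, np.float32(94.2))
grey
([22.2, 281.2], 301.1, 589.9, 113.0, 263.7, np.float32(179.1))
([469.0, 229.6], 430.4, -614.5, 88.5, 50.8, np.float32(88.9))
([295.1, 180.4], 571.1, -138.7, 83.9, 146.5, np.float32(95.6))
([74.5, 74.8], 860.6, 445.2, 128.1, 79.8, np.float32(88.5))
dark
([494.0, 325.4], 126.9, -681.5, 279.3, 165.8, np.float32(1.1))
([263.8, 190.5], 563.0, -73.2, 105.0, 216.5, np.float32(91.0))
([491.8, 81.4], 851.6, -708.1, 148.2, 161.0, np.float32(176.1))
top [(np.int64(327), np.int64(175)), (np.int64(327), np.int64(176)), (np.int64(328), np.int64(175)), (np.int64(328), np.int64(176)), (np.int64(329), np.int64(175)), (np.int64(329), np.int64(176)), (np.int64(330), np.int64(175)), (np.int64(330), np.int64(176)), (np.int64(331), np.int64(175)), (np.int64(331), np.int64(176)), (np.int64(332), np.int64(174)), (np.int64(332), np.int64(175)), (np.int64(332), np.int64(176)), (np.int64(333), np.int64(174)), (np.int64(333), np.int64(175)), (np.int64(334), np.int64(174)), (np.int64(334), np.int64(175))]
scene [(np.int64(172), np.int64(210)), (np.int64(173), np.int64(209)), (np.int64(173), np.int64(210)), (np.int64(174), np.int64(209)), (np.int64(174), np.int64(210)), (np.int64(175), np.int64(209)), (np.int64(175), np.int64(210)), (np.int64(176), np.int64(209)), (np.int64(176), np.int64(210)), (np.int64(177), np.int64(209)), (np.int64(178), np.int64(209))]
```

View pics/lift0.png

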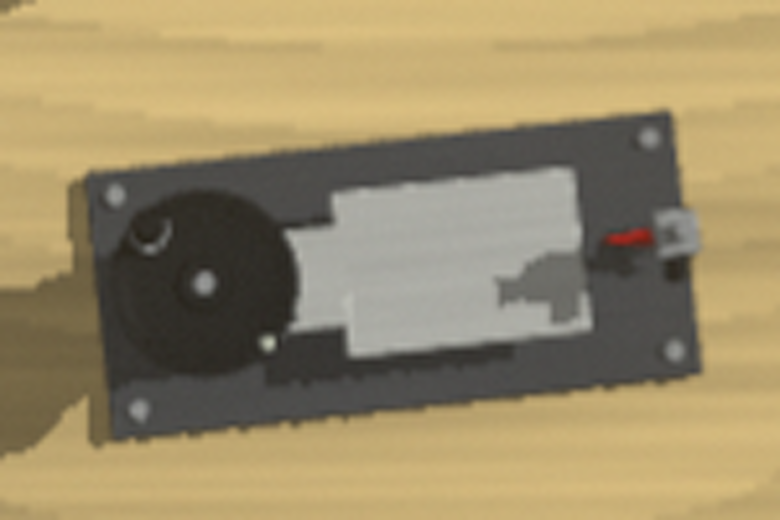

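The lift crop shows the table corners at about (332,190), (572,168), (592,330) and (348,355). The wheel centre is at (204,282), the handle top at (150,228) and the pointer tip at (603,240).

Run:
```python
from h import *
c=grab("top");s=grab("scene")
f=lambda p:np.array(p,float)/5.2+[210,130]-.4
q=onz(c,f([(332,190),(572,168),(592,330),(348,355)]),.053);print("table",q.round(4),q.mean(0))
e=(q[0]+q[3]-q[1]-q[2])[:2];print("yaw",np.degrees(np.arctan2(e[1],e[0])))
print("wheel",onz(c,f([(204,282)]),.123),"handle",onz(c,f([(150,228)]),.165))
t=tri(c,f([(603,240)]),s,[(178.3,209.2)]);print("tip",t)
w=onz(c,f([(204,282)]),.121)[0];d=(w-t[0])[:2];print("axis",np.linalg.norm(d),np.degrees(np.arctan2(d[1],d[0])), "table from w/tip",t[0][:2]+d*64/194)
print(grab("wrist")["tool_from_camera"],grab("wrist")["fx"])
o=readout.get_obs();R=np.array(o["orientation"]);print(R.T@(np.array([.5135,.272,.3])-o["tcp_pos"]), R.T@(np.array([.50,-.15,.3])-o["tcp_pos"]))
```

```text
table [[ 0.6086 -0.0856  0.053 ]
 [ 0.6189 -0.2069  0.053 ]
 [ 0.5372 -0.2157  0.053 ]
 [ 0.5257 -0.0927  0.053 ]] [ 0.57259996 -0.15024016  0.053     ]
yaw 95.09791802515713
wheel [[ 0.55910606 -0.02062708  0.123     ]] handle [[0.58162324 0.00391046 0.165     ]]
tip (array([ 0.57910604, -0.21560147,  0.10092592]), np.float64(0.0035159782054434755))
axis 0.19597679317223593 95.82574278962765 table from w/tip [ 0.57254364 -0.15128325]
[[ 5.94257124e-04  9.51170701e-01  3.08664777e-01  8.05915519e-02]
 [ 9.99999823e-01 -5.52919546e-04 -2.21392758e-04  1.79210292e-03]
 [-3.99155169e-05  3.08664854e-01 -9.51170861e-01 -1.33647309e-01]
 [ 0.00000000e+00  0.00000000e+00  0.00000000e+00  1.00000000e+00]] 328.5427837427462
[ 0.58049778 -0.65006465 -0.06061259] [ 0.38710526 -0.27474403 -0.06074325]
```

```bash
python3 -m creep '[{"x":0.387,"y":-0.275,"z":-0.06,"az":-40},{"x":0.387,"y":-0.275,"z":-0.06,"az":-40},{"x":0.387,"y":-0.275,"z":-0.06,"az":-40},{"x":0.387,"y":-0.275,"z":-0.06,"az":-40},{"x":0.387,"y":-0.275,"z":-0.06,"az":-40},{"x":0.387,"y":-0.275,"z":-0.06,"az":-40},{"x":0.387,"y":-0.275,"z":-0.06,"az":-40},{"x":0.387,"y":-0.275,"z":-0.06,"az":-40},{"x":0.387,"y":-0.275,"z":-0.06,"az":-40},{"x":0.387,"y":-0.275,"z":-0.06,"az":-40}]' 0 40
cat >> h.py <<'E'
def go(x,y,z,yaw):
    o=readout.get_obs();R=np.array(o["orientation"]);a=np.radians(yaw)
    T=np.array([[np.cos(a),np.sin(a),0],[np.sin(a),-np.cos(a),0],[0,0,-1]])
    d=R.T@(np.array([x,y,z])-o["tcp_pos"]); r=cv2.Rodrigues(R.T@T)[0].ravel()
    print("go",(d*1000).round(1),np.degrees(r).round(2),"t",round(o["time_s"],2))
E
python3 -c "
from h import *
go(.5824,.20,.22,91.4)"
```

```text
go [ 611.8 -555.4   19.4] [-1.000e-02 -1.000e-02 -6.597e+01] t 0.4schema error: expected keys x, y, z, ax, ay, az
```

```bash
python3 -m creep '[{"x":0.387,"y":-0.275,"z":-0.06,"ax":0,"ay":0,"az":-40},{"x":0.387,"y":-0.275,"z":-0.06,"ax":0,"ay":0,"az":-40},{"x":0.387,"y":-0.275,"z":-0.06,"ax":0,"ay":0,"az":-40},{"x":0.387,"y":-0.275,"z":-0.06,"ax":0,"ay":0,"az":-40},{"x":0.387,"y":-0.275,"z":-0.06,"ax":0,"ay":0,"az":-40},{"x":0.387,"y":-0.275,"z":-0.06,"ax":0,"ay":0,"az":-40},{"x":0.387,"y":-0.275,"z":-0.06,"ax":0,"ay":0,"az":-40},{"x":0.387,"y":-0.275,"z":-0.06,"ax":0,"ay":0,"az":-40},{"x":0.387,"y":-0.275,"z":-0.06,"ax":0,"ay":0,"az":-40},{"x":0.387,"y":-0.275,"z":-0.06,"ax":0,"ay":0,"az":-40}]' 0 40
python3 -c "
from h import *
go(.5824,.20,.22,91.4)"
```

```text
time_s: 1.65
tcp_pos: [0.4995, -0.1502, 0.2992]
orientation: [[0.415, 0.91, -0.0], [0.91, -0.415, -0.001], [-0.001, -0.0, -1.0]]
contact_force: [0.5, 0.4, -0.5]
opening: 1.003
gripper_force: 0.0
go [353.  -70.1  79. ] [-2.000e-02  3.000e-02 -2.595e+01] t 1.65
```

```bash
python3 -m creep '[{"x":0.372,"y":-0.147,"z":0.06,"ax":0,"ay":0,"az":-26},{"x":0.372,"y":-0.147,"z":0.06,"ax":0,"ay":0,"az":-26},{"x":0.372,"y":-0.147,"z":0.06,"ax":0,"ay":0,"az":-26},{"x":0.372,"y":-0.147,"z":0.06,"ax":0,"ay":0,"az":-26},{"x":0.372,"y":-0.147,"z":0.06,"ax":0,"ay":0,"az":-26},{"x":0.372,"y":-0.147,"z":0.06,"ax":0,"ay":0,"az":-26},{"x":0.372,"y":-0.147,"z":0.06,"ax":0,"ay":0,"az":-26},{"x":0.372,"y":-0.147,"z":0.06,"ax":0,"ay":0,"az":-26},{"x":0.372,"y":-0.147,"z":0.06,"ax":0,"ay":0,"az":-26},{"x":0.372,"y":-0.147,"z":0.06,"ax":0,"ay":0,"az":-26}]' 0 40
python3 - <<'E'
from h import *
c=grab("wrist");cv2.imwrite("pics/w1.png",c["pixels"][:,:,::-1]);H,S,V=hsv(c)
P=cv2.morphologyEx(((H>100)&(H<125)&(S>90)).astype(np.uint8),cv2.MORPH_CLOSE,np.ones((5,5)))
print("blue",*blobs(c,P,.016,1000,30000),sep="\n")
w=cv2.morphologyEx(((S<90)&(V>150)).astype(np.uint8),cv2.MORPH_CLOSE,np.ones((9,9)))
print("white",*blobs(c,w,.008,1000,30000),sep="\n")
go(.5824,.20,.015,91.4)
E
```

```text
time_s: 2.9
tcp_pos: [0.5212, 0.2477, 0.2395]
orientation: [[-0.022, 1.0, 0.0], [1.0, 0.022, -0.0], [-0.0, 0.0, -1.0]]
contact_force: [-0.3, -0.5, -0.2]
opening: 1.002
gripper_force: 0.0
blue
([309.2, 196.9], 584.6, 204.2, 53.4, 96.2, np.float32(90.0))
([187.7, 196.9], 448.5, 204.9, 96.9, 54.2, np.float32(83.1))
([456.2, 110.5], 735.2, 305.8, 60.8, 53.8, np.float32(1.6))
([182.7, 55.3], 446.9, 351.7, 55.1, 97.5, np.float32(92.7))
white
go [-49.2  60.  224.6] [ 0.01  0.01 -0.11] t 2.95
```

View pics/w1.png

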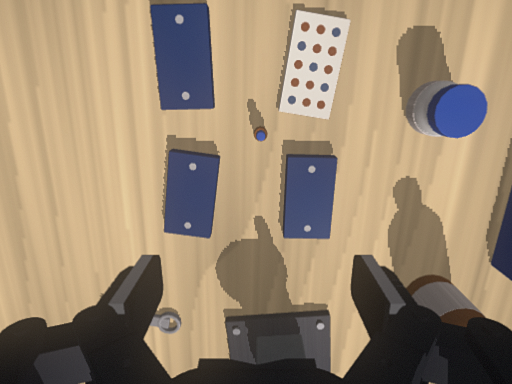

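The wrist view shows spacers at (309,197), (188,197) and (183,55), the sample at (314,63) and the vial at (260,134). It reads about 3 mm off the top camera, so I'll use the wrist camera for both picking and placing. Spacer A is at (584.6, 204.2).

```bash
python3 -m creep '[{"x":-0.045,"y":0.0625,"z":0.05,"ax":0,"ay":0,"az":0.5},{"x":-0.045,"y":0.0625,"z":0.1,"ax":0,"ay":0,"az":0.5},{"x":-0.045,"y":0.0625,"z":0.15,"ax":0,"ay":0,"az":0.5},{"x":-0.045,"y":0.0625,"z":0.185,"ax":0,"ay":0,"az":0.5},{"x":-0.045,"y":0.0625,"z":0.205,"ax":0,"ay":0,"az":0.5},{"x":-0.045,"y":0.0625,"z":0.215,"ax":0,"ay":0,"az":0.5},{"x":-0.045,"y":0.0625,"z":0.222,"ax":0,"ay":0,"az":0.5},{"x":-0.045,"y":0.0625,"z":0.227,"ax":0,"ay":0,"az":0.5},{"x":-0.045,"y":0.0625,"z":0.2275,"ax":0,"ay":0,"az":0.5},{"x":-0.045,"y":0.0625,"z":0.2275,"ax":0,"ay":0,"az":0.5}]' 0 40
python3 -m creep '[{"x":0,"y":0,"z":0,"ax":0,"ay":0,"az":0},{"x":0,"y":0,"z":0,"ax":0,"ay":0,"az":0},{"x":0,"y":0,"z":0,"ax":0,"ay":0,"az":0},{"x":0,"y":0,"z":0,"ax":0,"ay":0,"az":0},{"x":0,"y":0,"z":0,"ax":0,"ay":0,"az":0},{"x":0,"y":0,"z":0,"ax":0,"ay":0,"az":0},{"x":0,"y":0,"z":0,"ax":0,"ay":0,"az":0},{"x":0,"y":0,"z":-0.005,"ax":0,"ay":0,"az":0},{"x":0,"y":0,"z":-0.01,"ax":0,"ay":0,"az":0},{"x":0,"y":0,"z":-0.015,"ax":0,"ay":0,"az":0}]' 1 60
python3 - <<'E'
from h import *
c=grab("wrist");cv2.imwrite("pics/w2.png",c["pixels"][:,:,::-1]);H,S,V=hsv(c)
go(.545,-.02,.30,94)
E
```

```text
time_s: 4.2
tcp_pos: [0.5848, 0.2063, 0.0124]
orientation: [[-0.016, 1.0, 0.001], [1.0, 0.016, 0.0], [0.0, 0.001, -1.0]]
contact_force: [-0.0, -0.0, -0.7]
opening: 0.998
gripper_force: 0.0
time_s: 5.45
tcp_pos: [0.5842, 0.2061, 0.0268]
orientation: [[-0.016, 1.0, -0.001], [1.0, 0.016, -0.0], [-0.0, -0.001, -1.0]]
contact_force: [1.2, 0.3, -1.7]
opening: 0.632
gripper_force: 63.5
go [-225.5  -43.2 -272.5] [ 0.04 -0.   -3.07] t 5.5
```

View pics/w2.png

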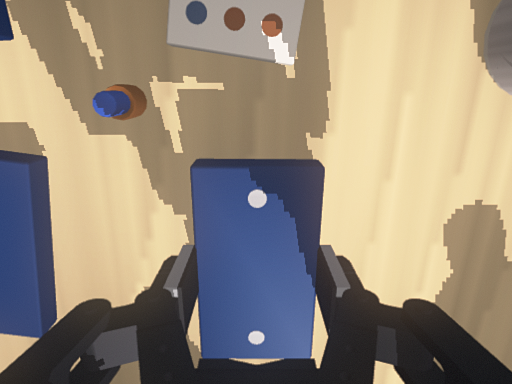

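Spacer A is held at 63 N, centred between the pads. Its two dots are at (257,199) and (256,338).

```bash
python3 - <<'E'
from h import *
c=grab("wrist");o=readout.get_obs();R=np.array(o["orientation"])
p=onz(c,[(257.3,199),(256.3,338)],o["tcp_pos"][2]+.0036);q=(p-o["tcp_pos"])@R;print(q.round(4),q.mean(0))
E
python3 -m creep '[{"x":0,"y":0,"z":-0.06,"ax":0,"ay":0,"az":0},{"x":-0.01,"y":0,"z":-0.12,"ax":0,"ay":0,"az":0},{"x":-0.065,"y":0,"z":-0.15,"ax":0,"ay":0,"az":-1},{"x":-0.125,"y":-0.005,"z":-0.17,"ax":0,"ay":0,"az":-2},{"x":-0.185,"y":-0.01,"z":-0.19,"ax":0,"ay":0,"az":-3},{"x":-0.245,"y":-0.015,"z":-0.21,"ax":0,"ay":0,"az":-4},{"x":-0.305,"y":-0.02,"z":-0.23,"ax":0,"ay":0,"az":-4},{"x":-0.365,"y":-0.0215,"z":-0.24,"ax":0,"ay":0,"az":-4},{"x":-0.425,"y":-0.0215,"z":-0.25,"ax":0,"ay":0,"az":-4},{"x":-0.466,"y":-0.0215,"z":-0.253,"ax":0,"ay":0,"az":-4}]' - -
python3 - <<'E'
from h import *
c=grab("wrist");cv2.imwrite("pics/w3.png",cv2.resize(c["pixels"][:,:,::-1],(768,576)))
cv2.imwrite("w3raw.png",c["pixels"][:,:,::-1]);np.save("w3W",c["W"])
go(.5755,-.147,.15,95.5)
E
```

```text
[[ 0.0333  0.0022 -0.0036]
 [-0.0384  0.0018 -0.0036]] [-0.00252217  0.00203509 -0.00359827]
time_s: 6.8
tcp_pos: [0.5702, -0.2633, 0.2805]
orientation: [[-0.084, 0.996, 0.001], [0.996, 0.084, -0.001], [-0.001, 0.001, -1.0]]
contact_force: [0.4, -0.3, -2.9]
opening: 0.628
gripper_force: 64.9
go [122.3  14.6 129.6] [ 0.1   0.44 -0.86] t 6.85
```

View pics/w3.png

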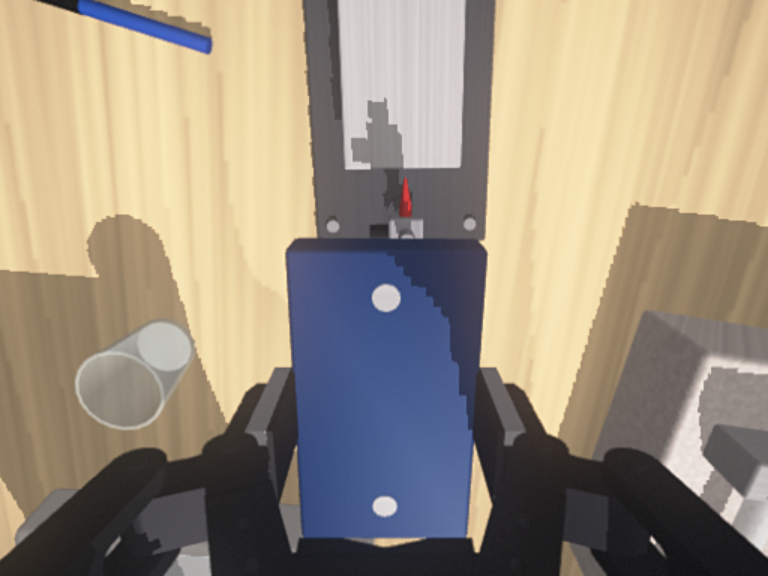

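Spacer A in hand fills the lower centre of the view. The table's near corners are at (345,169) and (461,167), and its sides run up to (338,0) and (466,0). The pointer tip is at (405,178).

Run:
```python
from h import *
c=grab("wrist")
f=lambda p:np.array(p,float)/1.5-.2
b=onz(c,f([(345,169),(461,167),(338,0),(466,0)]),.053);print(b.round(4))
m=b[:2].mean(0);ax=(b[2]-b[0])+(b[3]-b[1]);yaw=np.degrees(np.arctan2(ax[1],ax[0]));e=b[0]-b[1];print("yaw",yaw,"from edge",np.degrees(np.arctan2(e[1],e[0])))
a=np.radians(95.5);C=m+.062*np.array([np.cos(a),np.sin(a),0]);print("centre",C)
t=onz(c,f([(405,178)]),.101)[0];print("tip@.101",t, "centre from tip",t+.064*np.array([np.cos(a),np.sin(a),0]))
go(C[0],C[1],.15,95.5)
```

```text
[[ 0.5405 -0.2214  0.053 ]
 [ 0.6228 -0.2133  0.053 ]
 [ 0.5299 -0.1152  0.053 ]
 [ 0.6125 -0.1084  0.053 ]]
yaw 95.65468687146112 from edge -174.35985569660454
centre [ 0.57571072 -0.15566062  0.053     ]
tip@.101 [ 0.58134693 -0.21969526  0.101     ] centre from tip [ 0.5752128 -0.1559899  0.101    ]
go [109.7  14.1 129.6] [ 0.07  0.2  -0.88] t 6.9
```

Run:
```python
from h import *
c=grab("wrist");cv2.imwrite("w4raw.png",c["pixels"][:,:,::-1]);H,S,V=hsv(c);print(np.load("w3W.npy")[:3,3],c["W"][:3,3])
m=(S<60)&(V>135)
print([(u,np.nonzero(m[60:150,u])[0].max()+60) for u in(234,240,280,290,296,300)])
print([(v,np.nonzero(m[v,200:330])[0].min()+200,np.nonzero(m[v,200:330])[0].max()+200) for v in(10,30,50,90,105)])
r=((H<8)|(H>172))&(S>140)&(V>90);ys,xs=np.nonzero(r[90:160,230:310]);print("tip row",ys.min()+90,xs[ys==ys.min()]+230)
go(.5755,-.147,.15,95.5)
```

```text
[ 0.56533741 -0.18522366  0.41403278] [ 0.56568518 -0.18722246  0.41335643]
[(234, np.int64(110)), (240, np.int64(109)), (280, np.int64(149)), (290, np.int64(108)), (296, np.int64(108)), (300, np.int64(108))]
[(10, np.int64(225), np.int64(309)), (30, np.int64(226), np.int64(309)), (50, np.int64(227), np.int64(308)), (90, np.int64(229), np.int64(307)), (105, np.int64(229), np.int64(325))]
tip row 116 [269 270]
go [114.8  15.  129.4] [-0.   -0.   -0.79] t 6.95
```

Run:
```python
from h import *
for i in range(5):
    o=readout.get_obs();c=grab("wrist");p=o["tcp_pos"];print(round(o["time_s"],3),np.round(np.array(p)*1000,1))
    H,S,V=hsv(c);m=(S<60)&(V>135)
    v=np.mean([np.nonzero(m[60:140,u])[0].max()+60.5 for u in(234,238,290,294,298,302)])
    l=[(np.nonzero(m[w,200:330])[0].min()+199.5,w) for w in range(10,100,5)];r=[(np.nonzero(m[w,200:320])[0].max()+200.5,w) for w in range(10,100,5)]
    L=onz(c,l,.053);Rr=onz(c,r,.053);E=onz(c,[(268,v)],.053)[0]
    fl=np.polyfit(L[:,1],L[:,0],1);fr=np.polyfit(Rr[:,1],Rr[:,0],1)
    k=(fl[0]+fr[0])/2;a=np.arctan2(1,k);y=E[1]+.062*np.sin(a);x=(np.polyval(fl,y)+np.polyval(fr,y))/2
    T=np.eye(3);R=np.array(o["orientation"]);print(" row",v,"yaw",np.degrees(a),"centre",x,y,"w",np.polyval(fr,y)-np.polyval(fl,y),"tool",R.T@(np.array([x,y,p[2]])-p))
```

```text
6.95 [ 569.9 -262.6  279.4]
 row 112.83333333333333 yaw 95.79457270996937 centre 0.5741483030316292 -0.14855229326948782 w 0.08352890305168426 tool [ 1.13315505e-01  1.35653355e-02 -2.11240828e-07]
7.0 [ 569.7 -260.6  279.2]
 row 115.0 yaw 95.8548322806536 centre 0.574218189530981 -0.14846270717319457 w 0.08356976831413199 tool [0.11138278 0.01386793 0.00016181]
7.05 [ 569.8 -259.5  279.1]
 row 116.83333333333333 yaw 95.85266035212156 centre 0.5742445512059946 -0.14912116317850044 w 0.08362849289786567 tool [0.10954367 0.01389619 0.00019195]
7.1 [ 569.9 -258.8  279.2]
 row 116.83333333333333 yaw 95.91594274386898 centre 0.5742415156299447 -0.14855819207779747 w 0.08353680941169384 tool [0.10950213 0.01384706 0.00017385]
7.15 [ 570.1 -258.5  279.3]
 row 116.83333333333333 yaw 95.82272735498736 centre 0.5741869433081992 -0.14831471200941454 w 0.0836052647570138 tool [0.10944874 0.01368846 0.00014071]
```

```bash
python3 -c "
from h import *
go(.572,-.146,.069,95.7)"
```

```text
go [111.7  11.8 210.6] [-0.05 -0.06 -0.67] t 7.2
```

```bash
python3 -m creep '[{"x":0.05,"y":0.006,"z":0.02,"ax":0,"ay":0,"az":-0.7},{"x":0.09,"y":0.012,"z":0.05,"ax":0,"ay":0,"az":-0.7},{"x":0.112,"y":0.012,"z":0.09,"ax":0,"ay":0,"az":-0.7},{"x":0.112,"y":0.012,"z":0.13,"ax":0,"ay":0,"az":-0.7},{"x":0.112,"y":0.012,"z":0.16,"ax":0,"ay":0,"az":-0.7},{"x":0.112,"y":0.012,"z":0.18,"ax":0,"ay":0,"az":-0.7},{"x":0.112,"y":0.012,"z":0.195,"ax":0,"ay":0,"az":-0.7},{"x":0.112,"y":0.012,"z":0.204,"ax":0,"ay":0,"az":-0.7},{"x":0.112,"y":0.012,"z":0.208,"ax":0,"ay":0,"az":-0.7},{"x":0.112,"y":0.012,"z":0.209,"ax":0,"ay":0,"az":-0.7}]' - -
python3 -c "
from h import *
go(.572,-.146,.067,95.7)"
```

```text
time_s: 8.45
tcp_pos: [0.5731, -0.1477, 0.0712]
orientation: [[-0.098, 0.995, 0.001], [0.995, 0.098, -0.0], [-0.0, 0.001, -1.0]]
contact_force: [0.5, 0.5, -1.5]
opening: 0.629
gripper_force: 64.9
go [ 1.8 -1.   4.2] [ 0.05  0.03 -0.07] t 8.45
```

```bash
python3 -m creep '[{"x":0.001,"y":-0.001,"z":0.001,"ax":0,"ay":0,"az":0},{"x":0.002,"y":-0.001,"z":0.002,"ax":0,"ay":0,"az":0},{"x":0.002,"y":-0.001,"z":0.003,"ax":0,"ay":0,"az":0},{"x":0.002,"y":-0.001,"z":0.0035,"ax":0,"ay":0,"az":0},{"x":0.002,"y":-0.001,"z":0.004,"ax":0,"ay":0,"az":0},{"x":0.002,"y":-0.001,"z":0.0045,"ax":0,"ay":0,"az":0},{"x":0.002,"y":-0.001,"z":0.005,"ax":0,"ay":0,"az":0},{"x":0.002,"y":-0.001,"z":0.005,"ax":0,"ay":0,"az":0},{"x":0.002,"y":-0.001,"z":0.005,"ax":0,"ay":0,"az":0},{"x":0.002,"y":-0.001,"z":0.005,"ax":0,"ay":0,"az":0}]' - -
python3 -c "
from h import *
go(.572,-.146,.067,95.7)"
```

```text
time_s: 9.7
tcp_pos: [0.5716, -0.1457, 0.0659]
orientation: [[-0.098, 0.995, 0.0], [0.995, 0.098, -0.0], [-0.0, 0.0, -1.0]]
contact_force: [-0.5, 0.2, 1.0]
opening: 0.633
gripper_force: 65.2
go [-0.4  0.4 -1.1] [ 0.    0.   -0.07] t 9.7
```

```bash
python3 -m creep '[{"x":0,"y":0,"z":0,"ax":0,"ay":0,"az":0},{"x":0,"y":0,"z":0,"ax":0,"ay":0,"az":0},{"x":0,"y":0,"z":0,"ax":0,"ay":0,"az":0},{"x":0,"y":0,"z":0,"ax":0,"ay":0,"az":0},{"x":0,"y":0,"z":0,"ax":0,"ay":0,"az":0},{"x":0,"y":0,"z":-0.01,"ax":0,"ay":0,"az":0},{"x":0,"y":0,"z":-0.03,"ax":0,"ay":0,"az":0},{"x":0,"y":0,"z":-0.07,"ax":0,"ay":0,"az":0},{"x":0,"y":0,"z":-0.12,"ax":0,"ay":0,"az":0},{"x":0,"y":0,"z":-0.16,"ax":0,"ay":0,"az":0}]' 0 -
python3 -c "
from h import *
go(.4482,.2045,.012,83.2)
c=grab('top');cv2.imwrite('pics/t2.png',cv2.resize(c['pixels'][130:230,210:360,::-1],(780,520),interpolation=cv2.INTER_CUBIC))"
```

```text
time_s: 10.95
tcp_pos: [0.5719, -0.1458, 0.2286]
orientation: [[-0.098, 0.995, 0.002], [0.995, 0.098, -0.001], [-0.001, 0.002, -1.0]]
contact_force: [-0.3, -0.3, 0.4]
opening: 1.004
gripper_force: 0.0
go [361.  -89.2 216. ] [ 0.12  0.06 12.43] t 10.95
```

```bash
python3 -m creep '[{"x":0.058,"y":-0.014,"z":0,"ax":0,"ay":0,"az":3},{"x":0.116,"y":-0.028,"z":0,"ax":0,"ay":0,"az":6},{"x":0.174,"y":-0.043,"z":0,"ax":0,"ay":0,"az":9},{"x":0.23,"y":-0.057,"z":0.02,"ax":0,"ay":0,"az":12.4},{"x":0.285,"y":-0.07,"z":0.05,"ax":0,"ay":0,"az":12.4},{"x":0.33,"y":-0.082,"z":0.09,"ax":0,"ay":0,"az":12.4},{"x":0.361,"y":-0.089,"z":0.13,"ax":0,"ay":0,"az":12.4},{"x":0.361,"y":-0.089,"z":0.17,"ax":0,"ay":0,"az":12.4},{"x":0.361,"y":-0.089,"z":0.195,"ax":0,"ay":0,"az":12.4},{"x":0.361,"y":-0.089,"z":0.206,"ax":0,"ay":0,"az":12.4}]' 0 -
python3 -c "
from h import *
go(.4482,.2045,.0122,83.2)"
```

```text
time_s: 12.25
tcp_pos: [0.4473, 0.205, 0.0189]
orientation: [[0.118, 0.993, -0.001], [0.993, -0.118, -0.0], [-0.0, -0.001, -1.0]]
contact_force: [0.1, -0.0, 0.7]
opening: 1.0
gripper_force: 0.0
go [-0.4  1.   6.7] [-0.07  0.03  0.05] t 12.25
```

View pics/t2.png

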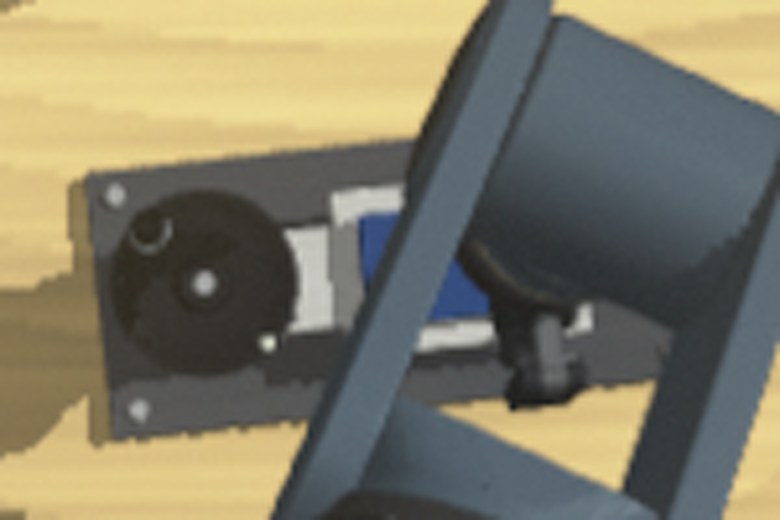

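In the crop, A is on the table, partly hidden by the arm. I'll grip B, then measure A with the view clear.

```bash
python3 -m creep '[{"x":0,"y":0.001,"z":0.005,"ax":0,"ay":0,"az":0},{"x":0,"y":0.001,"z":0.007,"ax":0,"ay":0,"az":0},{"x":0,"y":0.001,"z":0.007,"ax":0,"ay":0,"az":0},{"x":0,"y":0.001,"z":0.007,"ax":0,"ay":0,"az":0},{"x":0,"y":0.001,"z":0.007,"ax":0,"ay":0,"az":0},{"x":0,"y":0.001,"z":0.007,"ax":0,"ay":0,"az":0},{"x":0,"y":0.001,"z":0.007,"ax":0,"ay":0,"az":0},{"x":0,"y":0.001,"z":0.005,"ax":0,"ay":0,"az":0},{"x":0,"y":0.001,"z":0.001,"ax":0,"ay":0,"az":0},{"x":0,"y":0.001,"z":-0.006,"ax":0,"ay":0,"az":0}]' 1 60
python3 - <<'E'
from h import *
w=grab("wrist");H,S,V=hsv(w);o=readout.get_obs();R=np.array(o["orientation"])
m=((S<70)&(V>120)).astype(np.uint8)
for k in cv2.findContours(m[150:384,200:310],cv2.RETR_EXTERNAL,cv2.CHAIN_APPROX_NONE)[0]:
    if 60<cv2.contourArea(k)<600:
        u=k.reshape(-1,2).mean(0)+[200,150];print("dot",u,(R.T@(onz(w,[u],o["tcp_pos"][2]+.0038)[0]-o["tcp_pos"])).round(4))
c=grab("top");H,S,V=hsv(c);P=(H>100)&(H<125)&(S>90);P[:, :240]=0;P[:,345:]=0;P[:140]=0;P[220:]=0
P=cv2.morphologyEx(P.astype(np.uint8),cv2.MORPH_CLOSE,np.ones((3,3)));print(blobs(c,P,.0695,200,1500))
k=((S<40)&(V>110)).astype(np.uint8)
cv2.imwrite('pics/t3.png',cv2.resize(c['pixels'][130:230,210:360,::-1],(780,520),interpolation=cv2.INTER_CUBIC))
go(.5654,-.258,.28,95.7)
E
```

```text
time_s: 13.5
tcp_pos: [0.4487, 0.2047, 0.026]
orientation: [[0.118, 0.993, -0.0], [0.993, -0.118, -0.0], [-0.0, -0.0, -1.0]]
contact_force: [-0.1, 0.3, -2.8]
opening: 0.628
gripper_force: 63.4
dot [256.34883721 332.3255814 ] [-0.0338  0.0017 -0.0038]
dot [256.45098039 194.11764706] [ 0.036   0.0017 -0.0038]
[([298.2, 179.9], 571.1, -148.5, 52.8, 98.0, np.float32(95.1))]
go [-445.8  170.4 -253.4] [  0.09  -0.02 -12.47] t 13.6
```

View pics/t3.png

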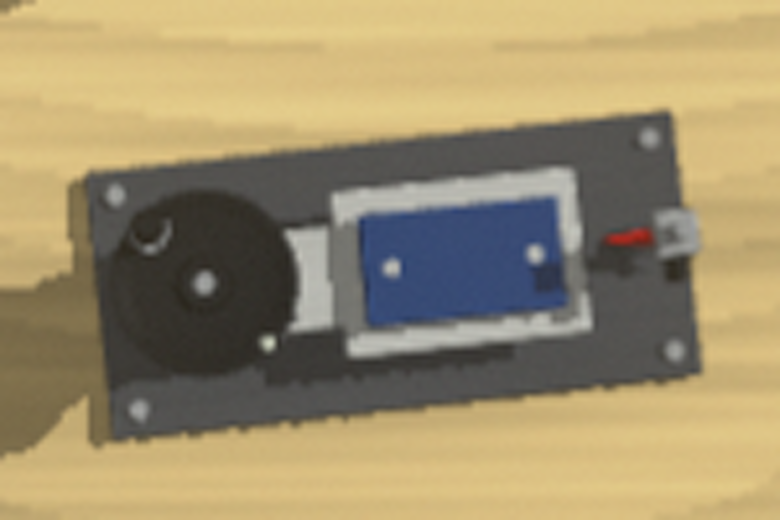

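The clear view shows A sitting squarely on the table, with corners at (360,215), (555,198), (568,307) and (368,326). It is about 1.5 mm off the measured centre, and I'll split that difference when placing B.

```bash
python3 -c "
from h import *
go(.5723,-.1501,.22,95.6)"
```

```text
go [-337.9  164.4 -193.4] [  0.09  -0.02 -12.37] t 13.6
```

```bash
python3 -m creep '[{"x":0,"y":0,"z":-0.06,"ax":0,"ay":0,"az":0},{"x":-0.01,"y":0.005,"z":-0.12,"ax":0,"ay":0,"az":0},{"x":-0.05,"y":0.024,"z":-0.16,"ax":0,"ay":0,"az":-3},{"x":-0.1,"y":0.049,"z":-0.193,"ax":0,"ay":0,"az":-6},{"x":-0.155,"y":0.075,"z":-0.193,"ax":0,"ay":0,"az":-9},{"x":-0.21,"y":0.102,"z":-0.193,"ax":0,"ay":0,"az":-12.4},{"x":-0.26,"y":0.126,"z":-0.193,"ax":0,"ay":0,"az":-12.4},{"x":-0.3,"y":0.146,"z":-0.193,"ax":0,"ay":0,"az":-12.4},{"x":-0.325,"y":0.158,"z":-0.193,"ax":0,"ay":0,"az":-12.4},{"x":-0.338,"y":0.1645,"z":-0.18,"ax":0,"ay":0,"az":-12.4}]' - -
python3 -c "
from h import *
go(.5723,-.1501,.086,95.6)"
```

```text
time_s: 14.85
tcp_pos: [0.5729, -0.1514, 0.206]
orientation: [[-0.097, 0.995, 0.002], [0.995, 0.097, -0.0], [-0.001, 0.002, -1.0]]
contact_force: [0.5, 0.3, -3.2]
opening: 0.629
gripper_force: 64.8
go [  1.4  -0.7 120. ] [ 0.1   0.04 -0.03] t 14.85
```

```bash
python3 -m creep '[{"x":0,"y":0,"z":0.03,"ax":0,"ay":0,"az":0},{"x":0,"y":0,"z":0.06,"ax":0,"ay":0,"az":0},{"x":0,"y":0,"z":0.085,"ax":0,"ay":0,"az":0},{"x":0,"y":0,"z":0.1,"ax":0,"ay":0,"az":0},{"x":0,"y":0,"z":0.11,"ax":0,"ay":0,"az":0},{"x":0,"y":0,"z":0.116,"ax":0,"ay":0,"az":0},{"x":0,"y":0,"z":0.119,"ax":0,"ay":0,"az":0},{"x":0,"y":0,"z":0.12,"ax":0,"ay":0,"az":0},{"x":0,"y":0,"z":0.12,"ax":0,"ay":0,"az":0},{"x":0,"y":0,"z":0.12,"ax":0,"ay":0,"az":0}]' - -
python3 -c "
from h import *
go(.5723,-.1501,.0815,95.6)"
```

```text
time_s: 16.1
tcp_pos: [0.5723, -0.1504, 0.0862]
orientation: [[-0.098, 0.995, 0.001], [0.995, 0.098, -0.0], [-0.0, 0.001, -1.0]]
contact_force: [-0.0, -0.3, -2.7]
opening: 0.627
gripper_force: 64.8
go [ 0.3 -0.   4.7] [0.04 0.02 0.02] t 16.1
```

```bash
python3 -m creep '[{"x":0,"y":0,"z":0.0015,"ax":0,"ay":0,"az":0},{"x":0,"y":0,"z":0.0025,"ax":0,"ay":0,"az":0},{"x":0,"y":0,"z":0.003,"ax":0,"ay":0,"az":0},{"x":0,"y":0,"z":0.0035,"ax":0,"ay":0,"az":0},{"x":0,"y":0,"z":0.004,"ax":0,"ay":0,"az":0},{"x":0,"y":0,"z":0.0044,"ax":0,"ay":0,"az":0},{"x":0,"y":0,"z":0.0046,"ax":0,"ay":0,"az":0},{"x":0,"y":0,"z":0.0046,"ax":0,"ay":0,"az":0},{"x":0,"y":0,"z":0.0046,"ax":0,"ay":0,"az":0},{"x":0,"y":0,"z":0.0046,"ax":0,"ay":0,"az":0}]' - -
```

```text
time_s: 17.35
tcp_pos: [0.5721, -0.1503, 0.0835]
orientation: [[-0.098, 0.995, 0.001], [0.995, 0.098, -0.0], [-0.001, 0.001, -1.0]]
contact_force: [-3.6, 0.7, 13.4]
opening: 0.63
gripper_force: 66.4
```

```bash
python3 -m creep '[{"x":0,"y":0,"z":-0.001,"ax":0,"ay":0,"az":0},{"x":0,"y":0,"z":-0.001,"ax":0,"ay":0,"az":0},{"x":0,"y":0,"z":-0.001,"ax":0,"ay":0,"az":0},{"x":0,"y":0,"z":-0.001,"ax":0,"ay":0,"az":0},{"x":0,"y":0,"z":-0.001,"ax":0,"ay":0,"az":0},{"x":0,"y":0,"z":-0.011,"ax":0,"ay":0,"az":0},{"x":0,"y":0,"z":-0.03,"ax":0,"ay":0,"az":0},{"x":0,"y":0,"z":-0.07,"ax":0,"ay":0,"az":0},{"x":0,"y":0,"z":-0.11,"ax":0,"ay":0,"az":0},{"x":0,"y":0,"z":-0.14,"ax":0,"ay":0,"az":0}]' 0 -
python3 - <<'E'
from h import *
c=grab("wrist");T=np.eye(4);T[:3,:3]=[[-.022,1,0],[1,.022,0],[0,0,-1]];T[:3,3]=[.5212,.2477,.2395];c["W"]=T@np.array(c["tool_from_camera"])
im=cv2.imread("pics/w1.png");c["pixels"]=im[:,:,::-1].copy();H,S,V=hsv(c)
w=((V>165)&(S<60)).astype(np.uint8);w[:,:270]=0;w[130:]=0;w[:,360:]=0
w=cv2.morphologyEx(np.pad(w,20),cv2.MORPH_CLOSE,np.ones((13,13)))[20:-20,20:-20]
print(blobs(c,w,.008,1000,30000))
go(.580,.346,.15,82)
E
```

```text
time_s: 18.6
tcp_pos: [0.5726, -0.1505, 0.2239]
orientation: [[-0.098, 0.995, 0.002], [0.995, 0.098, -0.001], [-0.001, 0.002, -1.0]]
contact_force: [-0.2, 1.1, 0.3]
opening: 0.996
gripper_force: 0.0
[([313.3, 64.2], 579.9, 346.7, 99.5, 55.4, np.float32(82.3))]
go [494.8  53.5  75.7] [ 0.53  0.24 13.64] t 18.65
```

```bash
python3 -m creep '[{"x":0.05,"y":0.005,"z":0,"ax":0,"ay":0,"az":2},{"x":0.11,"y":0.012,"z":0,"ax":0,"ay":0,"az":4},{"x":0.17,"y":0.018,"z":0,"ax":0,"ay":0,"az":6},{"x":0.23,"y":0.025,"z":0,"ax":0,"ay":0,"az":8},{"x":0.29,"y":0.031,"z":0,"ax":0,"ay":0,"az":10},{"x":0.35,"y":0.038,"z":0.01,"ax":0,"ay":0,"az":12},{"x":0.405,"y":0.044,"z":0.03,"ax":0,"ay":0,"az":13.6},{"x":0.45,"y":0.049,"z":0.06,"ax":0,"ay":0,"az":13.6},{"x":0.48,"y":0.052,"z":0.09,"ax":0,"ay":0,"az":13.6},{"x":0.4955,"y":0.0535,"z":0.12,"ax":0,"ay":0,"az":13.6}]' - -
python3 -c "
from h import *
go(.58,.3465,.006,82.2)
grab('wrist');grab('wrist')
go(.58,.3465,.006,82.2)"
```

```text
time_s: 19.9
tcp_pos: [0.5763, 0.3502, 0.1003]
orientation: [[0.136, 0.991, 0.001], [0.991, -0.136, 0.0], [0.001, 0.001, -1.0]]
contact_force: [0.4, -1.4, -0.1]
opening: 0.998
gripper_force: 0.0
go [-3.2  4.1 94.3] [ 0.03 -0.03 -0.05] t 19.9
go [-1.1  7.2 91.4] [-0.38  0.19 -0.03] t 20.0
```

Run:
```python
from h import *
c=grab("wrist");c["W"]=np.array(c["tool_from_camera"])
for z in(-.03,-.02,-.01,-.005,0,.004,.008): print(z,proj(c,[(.011,-.0265,z),(-.011,-.0265,z),(.011,-.04,z),(-.011,-.04,z)]).round(0).tolist())
cv2.imwrite("pics/f.png",cv2.resize(cv2.imread("pics/w2.png")[220:384,100:260],(780,800)) [:600])
go(.58,.3465,.006,82.2)
```

```text
-0.03 [[178.0, 282.0], [182.0, 331.0], [141.0, 282.0], [147.0, 331.0]]
-0.02 [[184.0, 267.0], [187.0, 314.0], [149.0, 267.0], [155.0, 314.0]]
-0.01 [[188.0, 255.0], [192.0, 299.0], [157.0, 255.0], [161.0, 299.0]]
-0.005 [[191.0, 249.0], [194.0, 292.0], [160.0, 249.0], [164.0, 292.0]]
0 [[193.0, 244.0], [196.0, 286.0], [163.0, 244.0], [167.0, 286.0]]
0.004 [[194.0, 240.0], [197.0, 281.0], [165.0, 240.0], [169.0, 281.0]]
0.008 [[196.0, 236.0], [198.0, 277.0], [167.0, 236.0], [171.0, 277.0]]
go [-0.8  5.4 93.4] [-0.21  0.13 -0.08] t 20.05
```

View pics/f.png

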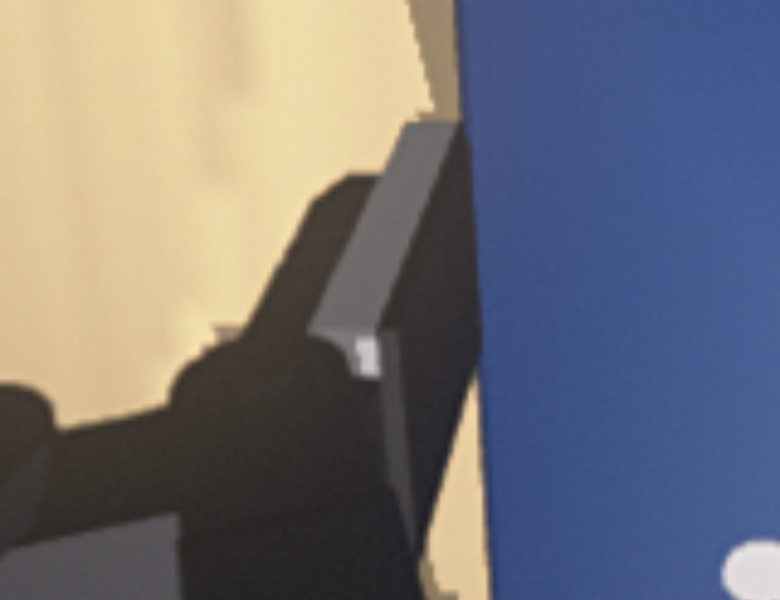

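The finger close-up shows the fingertip end at raw row 245, which puts the tips level with the TCP at this width. The plate therefore needs TCP z of about 3 mm.

```bash
python3 -m creep '[{"x":0,"y":0.001,"z":0.02,"ax":0,"ay":0,"az":0},{"x":0,"y":0.001,"z":0.04,"ax":0,"ay":0,"az":0},{"x":0,"y":0.001,"z":0.055,"ax":0,"ay":0,"az":0},{"x":0,"y":0.001,"z":0.065,"ax":0,"ay":0,"az":0},{"x":0,"y":0.001,"z":0.073,"ax":0,"ay":0,"az":0},{"x":0,"y":0.001,"z":0.078,"ax":0,"ay":0,"az":0},{"x":0,"y":0.001,"z":0.08,"ax":0,"ay":0,"az":0},{"x":0,"y":0.001,"z":0.08,"ax":0,"ay":0,"az":0},{"x":0,"y":0.001,"z":0.08,"ax":0,"ay":0,"az":0},{"x":0,"y":0.001,"z":0.08,"ax":0,"ay":0,"az":0}]' 0 -
python3 -c "
from h import *
go(.58,.3465,.003,82.2)"
```

```text
time_s: 21.3
tcp_pos: [0.578, 0.3481, 0.0216]
orientation: [[0.139, 0.99, 0.001], [0.99, -0.139, 0.0], [0.0, 0.001, -1.0]]
contact_force: [0.3, 2.0, 0.5]
opening: 0.999
gripper_force: 0.0
go [-1.3  2.2 18.6] [ 0.03 -0.02 -0.17] t 21.3
```

```bash
python3 -m creep '[{"x":-0.001,"y":0.002,"z":0.008,"ax":0,"ay":0,"az":0},{"x":-0.001,"y":0.002,"z":0.014,"ax":0,"ay":0,"az":0},{"x":-0.001,"y":0.002,"z":0.017,"ax":0,"ay":0,"az":0},{"x":-0.001,"y":0.002,"z":0.0185,"ax":0,"ay":0,"az":0},{"x":-0.001,"y":0.002,"z":0.0185,"ax":0,"ay":0,"az":0},{"x":-0.001,"y":0.002,"z":0.0185,"ax":0,"ay":0,"az":0},{"x":-0.001,"y":0.002,"z":0.0185,"ax":0,"ay":0,"az":0},{"x":-0.001,"y":0.002,"z":0.0185,"ax":0,"ay":0,"az":0},{"x":-0.001,"y":0.002,"z":0.0185,"ax":0,"ay":0,"az":0},{"x":-0.001,"y":0.002,"z":0.0185,"ax":0,"ay":0,"az":0}]' 0 -
python3 -m creep '[{"x":0,"y":0,"z":0,"ax":0,"ay":0,"az":0},{"x":0,"y":0,"z":0,"ax":0,"ay":0,"az":0},{"x":0,"y":0,"z":0,"ax":0,"ay":0,"az":0},{"x":0,"y":0,"z":0,"ax":0,"ay":0,"az":0},{"x":0,"y":0,"z":0,"ax":0,"ay":0,"az":0},{"x":0,"y":0,"z":0,"ax":0,"ay":0,"az":0},{"x":0,"y":0,"z":0,"ax":0,"ay":0,"az":0},{"x":0,"y":0,"z":-0.002,"ax":0,"ay":0,"az":0},{"x":0,"y":0,"z":-0.008,"ax":0,"ay":0,"az":0},{"x":0,"y":0,"z":-0.015,"ax":0,"ay":0,"az":0}]' 1 50
python3 - <<'E'
from h import *
w=grab("wrist");H,S,V=hsv(w);o=readout.get_obs();R=np.array(o["orientation"]);cv2.imwrite("w5.png",w["pixels"][:,:,::-1])
zt=o["tcp_pos"][2]+.005
g=cv2.cvtColor(w["pixels"],cv2.COLOR_RGB2HSV);m=(((S>110)&(V>40)&((H<20)|(H>105))).astype(np.uint8));m[:130]=0;m[:,:200]=0;m[:,320:]=0
U=[k.reshape(-1,2).mean(0) for k in cv2.findContours(m,cv2.RETR_EXTERNAL,cv2.CHAIN_APPROX_NONE)[0] if 40<cv2.contourArea(k)<600]
q=(onz(w,U,zt)-o["tcp_pos"])@R;print(len(U),np.c_[np.array(U).round(),q.round(4)],q.mean(0))
go(.5723,-.15,.22,95.6)
E
```

```text
time_s: 22.55
tcp_pos: [0.5796, 0.3467, 0.0028]
orientation: [[0.139, 0.99, 0.0], [0.99, -0.139, 0.0], [0.0, 0.0, -1.0]]
contact_force: [-0.4, 0.2, 0.6]
opening: 1.001
gripper_force: 0.0
time_s: 23.8
tcp_pos: [0.5792, 0.3465, 0.0176]
orientation: [[0.139, 0.99, -0.001], [0.99, -0.139, -0.0], [-0.001, -0.001, -1.0]]
contact_force: [0.1, -0.4, -0.7]
opening: 0.639
gripper_force: 52.8
8 [[ 2.89e+02  3.34e+02 -3.34e-02  1.70e-02 -5.00e-03]
 [ 2.56e+02  3.34e+02 -3.34e-02  1.30e-03 -5.00e-03]
 [ 2.56e+02  3.02e+02 -1.58e-02  1.30e-03 -5.00e-03]
 [ 2.22e+02  3.02e+02 -1.58e-02 -1.42e-02 -5.00e-03]
 [ 2.92e+02  2.69e+02  1.70e-03  1.69e-02 -5.00e-03]
 [ 2.21e+02  2.68e+02  1.80e-03 -1.42e-02 -5.00e-03]
 [ 2.56e+02  2.32e+02  1.94e-02  1.40e-03 -5.00e-03]
 [ 2.19e+02  1.93e+02  3.68e-02 -1.40e-02 -5.00e-03]] [-0.00483589 -0.00056859 -0.00500335]
go [-493.    61.5 -201.4] [  0.06  -0.03 -13.57] t 23.85
```

```bash
python3 -m creep '[{"x":-0.005,"y":0,"z":-0.055,"ax":0,"ay":0,"az":0},{"x":-0.02,"y":0.002,"z":-0.11,"ax":0,"ay":0,"az":-1},{"x":-0.06,"y":0.007,"z":-0.15,"ax":0,"ay":0,"az":-3},{"x":-0.11,"y":0.014,"z":-0.18,"ax":0,"ay":0,"az":-5},{"x":-0.165,"y":0.02,"z":-0.2,"ax":0,"ay":0,"az":-7},{"x":-0.22,"y":0.027,"z":-0.2,"ax":0,"ay":0,"az":-9},{"x":-0.275,"y":0.034,"z":-0.2,"ax":0,"ay":0,"az":-11},{"x":-0.33,"y":0.041,"z":-0.2,"ax":0,"ay":0,"az":-13.5},{"x":-0.38,"y":0.047,"z":-0.2,"ax":0,"ay":0,"az":-13.5},{"x":-0.425,"y":0.053,"z":-0.2,"ax":0,"ay":0,"az":-13.5}]' - -
python3 -c "
from h import *
go(.5724,-.1507,.10,95.6)"
```

```text
time_s: 25.1
tcp_pos: [0.5728, -0.0835, 0.218]
orientation: [[-0.096, 0.995, 0.0], [0.995, 0.096, -0.0], [-0.0, 0.0, -1.0]]
contact_force: [1.3, -0.3, -0.9]
opening: 0.637
gripper_force: 53.6
go [-66.8  -6.9 118. ] [ 0.02  0.01 -0.12] t 25.1
```

```bash
python3 -m creep '[{"x":-0.03,"y":-0.003,"z":0,"ax":0,"ay":0,"az":0},{"x":-0.052,"y":-0.005,"z":0.01,"ax":0,"ay":0,"az":0},{"x":-0.064,"y":-0.006,"z":0.03,"ax":0,"ay":0,"az":0},{"x":-0.068,"y":-0.007,"z":0.06,"ax":0,"ay":0,"az":0},{"x":-0.068,"y":-0.007,"z":0.085,"ax":0,"ay":0,"az":0},{"x":-0.068,"y":-0.007,"z":0.102,"ax":0,"ay":0,"az":0},{"x":-0.068,"y":-0.007,"z":0.113,"ax":0,"ay":0,"az":0},{"x":-0.068,"y":-0.007,"z":0.119,"ax":0,"ay":0,"az":0},{"x":-0.068,"y":-0.007,"z":0.122,"ax":0,"ay":0,"az":0},{"x":-0.068,"y":-0.007,"z":0.122,"ax":0,"ay":0,"az":0}]' - -
python3 -c "
from h import *
go(.5724,-.1507,.088,95.6)"
```

```text
time_s: 26.35
tcp_pos: [0.573, -0.15, 0.0961]
orientation: [[-0.096, 0.995, 0.001], [0.995, 0.096, -0.0], [-0.0, 0.001, -1.0]]
contact_force: [0.5, -0.1, -0.7]
opening: 0.636
gripper_force: 53.6
go [-0.6 -0.7  8.1] [ 0.04  0.02 -0.07] t 26.35
```

```bash
python3 -m creep '[{"x":-0.0005,"y":-0.0005,"z":0.003,"ax":0,"ay":0,"az":0},{"x":-0.0005,"y":-0.0005,"z":0.005,"ax":0,"ay":0,"az":0},{"x":-0.0005,"y":-0.0005,"z":0.006,"ax":0,"ay":0,"az":0},{"x":-0.0005,"y":-0.0005,"z":0.0065,"ax":0,"ay":0,"az":0},{"x":-0.0005,"y":-0.0005,"z":0.007,"ax":0,"ay":0,"az":0},{"x":-0.0005,"y":-0.0005,"z":0.0075,"ax":0,"ay":0,"az":0},{"x":-0.0005,"y":-0.0005,"z":0.0075,"ax":0,"ay":0,"az":0},{"x":-0.0005,"y":-0.0005,"z":0.0075,"ax":0,"ay":0,"az":0},{"x":-0.0005,"y":-0.0005,"z":0.0075,"ax":0,"ay":0,"az":0},{"x":-0.0005,"y":-0.0005,"z":0.0075,"ax":0,"ay":0,"az":0}]' - -
```

```text
time_s: 27.6
tcp_pos: [0.5723, -0.1505, 0.0896]
orientation: [[-0.096, 0.995, 0.0], [0.995, 0.096, -0.0], [-0.0, 0.0, -1.0]]
contact_force: [-3.2, 0.8, 9.0]
opening: 0.64
gripper_force: 55.3
```

The plate is down, with contact at 9 N. Next I'll release it, rise and head for the handle.

```bash
python3 -m creep '[{"x":0,"y":0,"z":-0.001,"ax":0,"ay":0,"az":0},{"x":0,"y":0,"z":-0.001,"ax":0,"ay":0,"az":0},{"x":0,"y":0,"z":-0.001,"ax":0,"ay":0,"az":0},{"x":0,"y":0,"z":-0.001,"ax":0,"ay":0,"az":0},{"x":0,"y":0,"z":-0.004,"ax":0,"ay":0,"az":0},{"x":0,"y":0,"z":-0.015,"ax":0,"ay":0,"az":0},{"x":0,"y":0,"z":-0.04,"ax":0,"ay":0,"az":0},{"x":0,"y":0,"z":-0.08,"ax":0,"ay":0,"az":0},{"x":0,"y":0,"z":-0.11,"ax":0,"ay":0,"az":0},{"x":0.01,"y":0,"z":-0.13,"ax":0,"ay":0,"az":0}]' 0 -
python3 -c "
from h import *
go(.5839,.0075,.19,95.6)"
```

```text
time_s: 28.85
tcp_pos: [0.5722, -0.1413, 0.221]
orientation: [[-0.096, 0.995, 0.004], [0.995, 0.096, -0.002], [-0.002, 0.003, -1.0]]
contact_force: [0.3, 1.1, -0.3]
opening: 0.999
gripper_force: 0.0
go [147.   25.8  30.8] [ 0.19  0.12 -0.12] t 28.85
```

```bash
python3 -m creep '[{"x":0.03,"y":0.006,"z":0.005,"ax":0,"ay":0,"az":0},{"x":0.065,"y":0.012,"z":0.01,"ax":0,"ay":0,"az":0},{"x":0.1,"y":0.018,"z":0.02,"ax":0,"ay":0,"az":0},{"x":0.125,"y":0.022,"z":0.025,"ax":0,"ay":0,"az":0},{"x":0.14,"y":0.025,"z":0.025,"ax":0,"ay":0,"az":0},{"x":0.147,"y":0.026,"z":0.025,"ax":0,"ay":0,"az":0},{"x":0.147,"y":0.026,"z":0.025,"ax":0,"ay":0,"az":0},{"x":0.147,"y":0.026,"z":0.025,"ax":0,"ay":0,"az":0},{"x":0.147,"y":0.026,"z":0.025,"ax":0,"ay":0,"az":0},{"x":0.147,"y":0.026,"z":0.025,"ax":0,"ay":0,"az":0}]' 0 -
python3 - <<'E'
from h import *
w=grab("wrist");cv2.imwrite("pics/w6.png",w["pixels"][:,:,::-1])
go(.5839,.0075,.138,95.6)
print(proj(w,[(.5839,.0075,.165)]),proj(w,[(.5595,-.019,.121)]))
E
```

```text
time_s: 30.1
tcp_pos: [0.583, 0.0078, 0.1932]
orientation: [[-0.096, 0.995, -0.0], [0.995, 0.096, -0.0], [-0.0, -0.0, -1.0]]
contact_force: [1.1, 0.5, -0.2]
opening: 1.001
gripper_force: 0.0
go [-0.5  0.8 55.2] [-0.   -0.   -0.11] t 30.15
[[254.3983969  238.45704137]] [[216.07392265 242.02351923]]
```

View pics/w6.png

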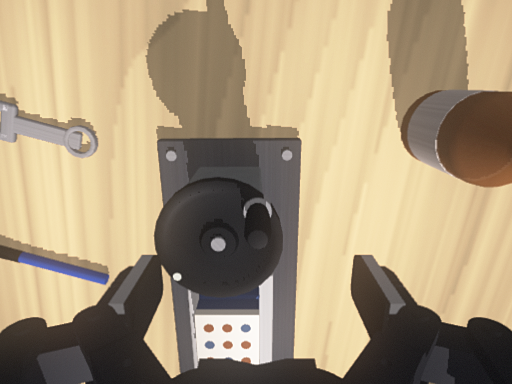

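The handle top is at (258,240), where I predicted it once the known 2 mm camera bias is included. The bottle at (455,140) is clear of the hand.

```bash
python3 -m creep '[{"x":0,"y":0.001,"z":0.02,"ax":0,"ay":0,"az":0},{"x":0,"y":0.001,"z":0.035,"ax":0,"ay":0,"az":0},{"x":0,"y":0.001,"z":0.045,"ax":0,"ay":0,"az":0},{"x":0,"y":0.001,"z":0.051,"ax":0,"ay":0,"az":0},{"x":0,"y":0.001,"z":0.054,"ax":0,"ay":0,"az":0},{"x":0,"y":0.001,"z":0.055,"ax":0,"ay":0,"az":0},{"x":0,"y":0.001,"z":0.055,"ax":0,"ay":0,"az":0},{"x":0,"y":0.001,"z":0.055,"ax":0,"ay":0,"az":0},{"x":0,"y":0.001,"z":0.055,"ax":0,"ay":0,"az":0},{"x":0,"y":0.001,"z":0.055,"ax":0,"ay":0,"az":0}]' 0 -
python3 -m creep '[{"x":0,"y":0,"z":0,"ax":0,"ay":0,"az":0},{"x":0,"y":0,"z":0,"ax":0,"ay":0,"az":0},{"x":0,"y":0,"z":0,"ax":0,"ay":0,"az":0},{"x":0,"y":0,"z":0,"ax":0,"ay":0,"az":0},{"x":0,"y":0,"z":0,"ax":0,"ay":0,"az":0},{"x":0,"y":0,"z":0,"ax":0,"ay":0,"az":0},{"x":0,"y":0,"z":0,"ax":0,"ay":0,"az":0},{"x":0,"y":0,"z":0,"ax":0,"ay":0,"az":0},{"x":0,"y":0,"z":0,"ax":0,"ay":0,"az":0},{"x":0,"y":0,"z":0,"ax":0,"ay":0,"az":0}]' 1 25
python3 - <<'E'
from h import *
o=readout.get_obs();p=np.array(o["tcp_pos"]);R=np.array(o["orientation"]);C=np.array([.5595,-.019])
v=p[:2]-C;a0=np.arctan2(v[1],v[0]);print("r",np.linalg.norm(v),"ang",np.degrees(a0),p)
for k in range(1,11):
    a=a0-np.radians(20)*k;q=np.array([*(C+.036*np.array([np.cos(a),np.sin(a)])),p[2]])
    print(k,(R.T@(q-p)*1000).round(1)[:2])
E
```

```text
time_s: 31.4
tcp_pos: [0.5841, 0.0084, 0.1383]
orientation: [[-0.096, 0.995, 0.0], [0.995, 0.096, -0.0], [-0.0, 0.0, -1.0]]
contact_force: [-0.7, 0.5, 0.8]
opening: 0.997
gripper_force: 0.0
time_s: 32.65
tcp_pos: [0.5838, 0.0083, 0.1383]
orientation: [[-0.096, 0.995, -0.001], [0.995, 0.096, -0.0], [-0.0, -0.001, -1.0]]
contact_force: [-3.2, -1.6, 3.6]
opening: 0.178
gripper_force: 25.0
r 0.03652116682682642 ang 48.38258578314489 [0.58375566 0.00830309 0.13826641]
1 [-10.9   6.4]
2 [-23.    9.2]
3 [-35.5   7.6]
4 [-46.6   1.9]
5 [-55.1  -7.2]
6 [-59.9 -18.8]
7 [-60.6 -31.3]
8 [-56.9 -43.2]
9 [-49.3 -53.2]
10 [-38.8 -60. ]
```

```bash
python3 -m creep '[{"x":-0.0109,"y":0.0064,"z":0,"ax":0,"ay":0,"az":0},{"x":-0.023,"y":0.0092,"z":0,"ax":0,"ay":0,"az":0},{"x":-0.0355,"y":0.0076,"z":0,"ax":0,"ay":0,"az":0},{"x":-0.0466,"y":0.0019,"z":0,"ax":0,"ay":0,"az":0},{"x":-0.0551,"y":-0.0072,"z":0,"ax":0,"ay":0,"az":0},{"x":-0.0599,"y":-0.0188,"z":0,"ax":0,"ay":0,"az":0},{"x":-0.0606,"y":-0.0313,"z":0,"ax":0,"ay":0,"az":0},{"x":-0.0569,"y":-0.0432,"z":0,"ax":0,"ay":0,"az":0},{"x":-0.0569,"y":-0.0432,"z":0,"ax":0,"ay":0,"az":0},{"x":-0.0569,"y":-0.0432,"z":0,"ax":0,"ay":0,"az":0}]' - -
python3 - <<'E'
from h import *
s=grab("scene");o=readout.get_obs();p=np.array(o["tcp_pos"]);v=p[:2]-[.5595,-.019];print(np.linalg.norm(v),np.degrees(np.arctan2(v[1],v[0])))
t=grab("top");np.save("t7",t["pixels"])
cv2.imwrite("pics/s7.png",np.vstack([cv2.resize(s["pixels"][180:270,150:300,::-1],(500,300),interpolation=cv2.INTER_CUBIC),cv2.resize(t["pixels"][140:230,210:360,::-1],(500,300),interpolation=cv2.INTER_CUBIC)]))
E
```

```text
time_s: 33.9
tcp_pos: [0.548, -0.0522, 0.1383]
orientation: [[-0.095, 0.995, 0.003], [0.995, 0.095, 0.001], [0.001, 0.003, -1.0]]
contact_force: [0.8, 5.3, 2.1]
opening: 0.181
gripper_force: 25.0
0.03516574723054908 -109.0937082724051
```

View pics/s7.png

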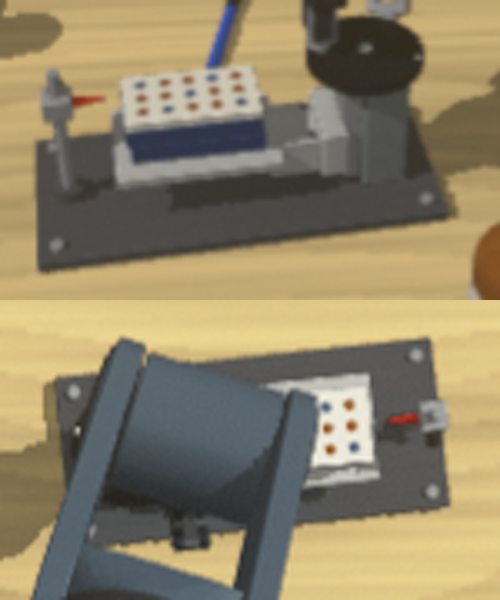

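Wound by 157°. In the upper half the pointer tip, at (104,99), is still above the plate, whose near edge runs along y≈125. That makes 11 pictures viewed, one over the limit of 10, so from here I work from numbers only. I'll release and take two wrist views, one vertical and one tilted, to measure the remaining height.

```bash
python3 -m creep '[{"x":0,"y":0,"z":0,"ax":0,"ay":0,"az":0},{"x":0,"y":0,"z":0,"ax":0,"ay":0,"az":0},{"x":0,"y":0,"z":0,"ax":0,"ay":0,"az":0},{"x":0,"y":0,"z":-0.01,"ax":0,"ay":0,"az":0},{"x":0,"y":0,"z":-0.035,"ax":0,"ay":0,"az":0},{"x":0,"y":0,"z":-0.06,"ax":0,"ay":0,"az":0},{"x":-0.02,"y":0.002,"z":-0.075,"ax":0,"ay":0,"az":0},{"x":-0.06,"y":0.007,"z":-0.075,"ax":0,"ay":0,"az":0},{"x":-0.1,"y":0.01,"z":-0.075,"ax":0,"ay":0,"az":0},{"x":-0.13,"y":0.013,"z":-0.075,"ax":0,"ay":0,"az":0}]' 0 -
python3 - <<'E'
from h import *
for i in range(9): c=grab("wrist")
np.savez("v2",**{k:c[k] for k in("pixels","W","K","D")});o=readout.get_obs();print(o["tcp_pos"],o["dq"])
go(.505,-.212,.186,95.6)
E
```

```text
time_s: 35.25
tcp_pos: [0.5724, -0.1824, 0.2142]
orientation: [[-0.096, 0.995, 0.001], [0.995, 0.096, -0.001], [-0.001, 0.001, -1.0]]
contact_force: [-0.0, 0.7, 0.5]
opening: 0.997
gripper_force: 0.0
[ 0.57175487 -0.17932074  0.2133503 ] [-0.22563553  0.10635341 -0.25702259 -0.09022365 -0.11388702 -0.0683491 ]
go [-26.  -69.6  27.4] [-0.02 -0.02  0.  ] t 35.7
```

```bash
python3 -m creep '[{"x":-0.004,"y":-0.01,"z":0.003,"ax":-6,"ay":0,"az":0},{"x":-0.008,"y":-0.02,"z":0.007,"ax":-13,"ay":0,"az":0},{"x":-0.013,"y":-0.035,"z":0.012,"ax":-21,"ay":0,"az":0},{"x":-0.018,"y":-0.05,"z":0.018,"ax":-28,"ay":0,"az":0},{"x":-0.022,"y":-0.06,"z":0.023,"ax":-34,"ay":0,"az":0},{"x":-0.025,"y":-0.067,"z":0.026,"ax":-38,"ay":0,"az":0},{"x":-0.026,"y":-0.07,"z":0.027,"ax":-40,"ay":0,"az":0},{"x":-0.026,"y":-0.07,"z":0.027,"ax":-40,"ay":0,"az":0},{"x":-0.026,"y":-0.07,"z":0.027,"ax":-40,"ay":0,"az":0},{"x":-0.026,"y":-0.07,"z":0.027,"ax":-40,"ay":0,"az":0}]' 0 -
cat > lev.py <<'E'
import sys
from h import *
def feat(c,tag):
    H,S,V=hsv(c)
    x0=proj(c,[(.578,-.225,.101)])[0]; yy,xx=np.mgrid[:384,:512]
    red=(((H<6)|(H>174))&(S>150)&(V>60)&(np.hypot(xx-x0[0],yy-x0[1])<45)).astype(np.uint8)
    n,l,st,_=cv2.connectedComponentsWithStats(red);j=1+np.argmax(st[1:,4]);ys,xs=np.nonzero(l==j)
    # axis + tip (end nearest the plate)
    P=np.c_[xs,ys].astype(np.float32);vx,vy,cx,cy=cv2.fitLine(P,cv2.DIST_L2,0,.01,.01).ravel()
    g=proj(c,[(.572,-.15,.1)])[0]-[cx,cy];sg=np.sign(g@[vx,vy]);s=((P-[cx,cy])@[vx,vy])*sg
    tip=np.array([cx,cy])+sg*np.array([vx,vy])*(s.max()+.5)
    # plate spots
    ctr=proj(c,[(.572,-.149,.099)])[0]
    cor=proj(c,[(.572+a*.995-b*.096*1,-.149+a*.096+b*.995,.099) for a,b in((-.026,-.048),(.026,-.048),(.026,.048),(-.026,.048))])
    pm=np.zeros_like(red);cv2.fillConvexPoly(pm,cor.astype(np.int32),1)
    sp=((S>70)&(pm>0)).astype(np.uint8);pts=[]
    for k in cv2.findContours(sp,cv2.RETR_EXTERNAL,cv2.CHAIN_APPROX_NONE)[0]:
        if 15<cv2.contourArea(k)<600:
            m=cv2.moments(k);pts.append((m["m10"]/m["m00"],m["m01"]/m["m00"]))
    print(tag,"red px",len(xs),"axis",(cx,cy),(vx,vy),"tip",tip,"expected",x0,"spots",len(pts))
    return tip,np.array(pts),red.sum()
def load(f):
    z=np.load(f+".npz");c={k:z[k] for k in("pixels","W","K","D")};return c
if __name__=="__main__":
    a,b=load(sys.argv[1]),load(sys.argv[2]);ta,pa,_=feat(a,"A");tb,pb,_=feat(b,"B")
    T,r=tri(a,[ta],b,[tb]);print("tip",T*1000,"res",r*1000)
    z=[]
    for u in pa:
        X=onz(a,[u],.099)[0];v=proj(b,[X])[0];d=np.linalg.norm(pb-v,axis=1);j=d.argmin()
        if d[j]<8:
            Q,r=tri(a,[u],b,[pb[j]]);z.append([*Q*1000,r*1000])
    z=np.array(z);print(len(z),z.round(2));
    A=np.c_[z[:,0],z[:,1],np.ones(len(z))];k=np.linalg.lstsq(A,z[:,2],rcond=None)[0];print("plane",k,"mean z",z[:,2].mean(),"plane z at near edge",k@[577,-199,1],"tip - plate(mean)",T[2]*1000-z[:,2].mean())
E
python3 - <<'E'
from h import *
for i in range(5): c=grab("wrist")
np.savez("v1",**{k:c[k] for k in("pixels","W","K","D")});o=readout.get_obs();print(o["tcp_pos"],np.abs(o["dq"]).max(),o["time_s"],c["W"][:3,3])
E
python3 lev.py v2 v1
```

```text
time_s: 36.95
tcp_pos: [0.5058, -0.213, 0.1869]
orientation: [[-0.098, 0.762, 0.64], [0.995, 0.076, 0.062], [-0.001, 0.643, -0.766]]
contact_force: [-0.1, 0.3, -0.1]
opening: 0.997
gripper_force: 0.0
[ 0.50516857 -0.21295651  0.18646437] 0.2591369816114092 37.2 [ 0.41336833 -0.14347337  0.28861881]
A red px 135 axis (np.float32(261.65186), np.float32(246.95555)) (np.float32(0.024623841), np.float32(0.9996968)) tip [261.24638048 230.49377957] expected [256.35750391 244.10293906] spots 11
B red px 69 axis (np.float32(259.82608), np.float32(214.0)) (np.float32(0.10858442), np.float32(0.9940872)) tip [258.23906418 199.47091306] expected [254.68903241 214.50191186] spots 11
tip [ 580.81988496 -212.78202396  100.53766962] res 0.4133655385636374
11 [[ 5.6188e+02 -1.8803e+02  9.6490e+01  3.0000e-02]
 [ 5.9377e+02 -1.8498e+02  9.6650e+01  4.0000e-02]
 [ 5.7774e+02 -1.8646e+02  9.6890e+01  5.0000e-02]
 [ 5.7604e+02 -1.6854e+02  9.6960e+01  4.0000e-02]
 [ 5.6016e+02 -1.7012e+02  9.6660e+01  6.0000e-02]
 [ 5.9026e+02 -1.4908e+02  9.6860e+01  2.8000e-01]
 [ 5.5838e+02 -1.5201e+02  9.6860e+01  1.1000e-01]
 [ 5.8855e+02 -1.3117e+02  9.6800e+01  9.0000e-02]
 [ 5.7259e+02 -1.3276e+02  9.6810e+01  1.0000e-02]
 [ 5.7096e+02 -1.1480e+02  9.6610e+01  1.2000e-01]
 [ 5.5495e+02 -1.1635e+02  9.6750e+01  7.0000e-02]]
plane [2.79434790e-03 6.87085008e-04 9.52622766e+01] mean z 96.75818937785078 plane z at near edge 96.73788540185176 tip - plate(mean) 3.7794802399632914
```

Run:
```python
from lev import *
for f,(u0,v0) in(("v2",(261,230)),("v1",(258,199))):
    c=load(f);P=c["pixels"].astype(int)
    D=P[:,:,0]-P[:,:,1:].max(2)   # redness, as weights
    print(f)
    for v in range(v0-4,v0+24,2):
        w=np.clip(D[v,u0-14:u0+15]-12,0,None);u=np.arange(u0-14,u0+15)
        print(v,w.sum(),round((w*u).sum()/max(w.sum(),1),2),[(int(a),int(b)) for a,b in zip(u,w) if b>0][:12])
```

```text
v2
226 0 0.0 []
228 0 0.0 []
230 26 261.12 [(261, 23), (262, 3)]
232 200 261.18 [(260, 35), (261, 95), (262, 70)]
234 246 261.2 [(260, 50), (261, 98), (262, 98)]
236 307 261.26 [(259, 13), (260, 64), (261, 95), (262, 100), (263, 35)]
238 389 261.33 [(259, 35), (260, 72), (261, 95), (262, 104), (263, 83)]
240 439 261.4 [(258, 5), (259, 42), (260, 77), (261, 94), (262, 105), (263, 102), (264, 14)]
242 468 261.43 [(258, 16), (259, 37), (260, 87), (261, 96), (262, 99), (263, 90), (264, 43)]
244 517 261.6 [(258, 26), (259, 37), (260, 82), (261, 92), (262, 99), (263, 97), (264, 84)]
246 632 261.79 [(247, 3), (248, 3), (249, 3), (250, 1), (251, 1), (252, 2), (253, 2), (254, 3), (257, 12), (258, 29), (259, 40), (260, 85)]
248 721 261.71 [(247, 12), (248, 11), (249, 11), (250, 12), (251, 10), (252, 11), (253, 13), (254, 12), (255, 5), (257, 19), (258, 33), (259, 39)]
250 740 261.91 [(247, 12), (248, 11), (249, 11), (250, 12), (251, 12), (252, 13), (253, 11), (254, 13), (255, 5), (257, 26), (258, 34), (259, 41)]
252 700 261.92 [(247, 12), (248, 12), (249, 9), (250, 9), (251, 9), (252, 9), (253
[... 1425 characters left out ...]
, (256, 38), (257, 39), (258, 48), (259, 103), (260, 116), (261, 106), (262, 15), (263, 7), (264, 11), (265, 11)]
215 676 260.69 [(254, 38), (255, 37), (256, 38), (257, 40), (258, 44), (259, 58), (260, 111), (261, 117), (262, 63), (263, 8), (264, 9), (265, 11)]
217 678 259.71 [(247, 1), (248, 4), (249, 10), (250, 15), (251, 20), (252, 13), (253, 15), (254, 34), (255, 39), (256, 39), (257, 44), (258, 45)]
219 748 258.61 [(244, 11), (245, 19), (246, 18), (247, 15), (248, 12), (249, 12), (250, 8), (251, 7), (252, 10), (253, 30), (254, 31), (255, 39)]
221 748 258.51 [(244, 15), (245, 15), (246, 14), (247, 15), (248, 14), (249, 13), (250, 10), (251, 7), (252, 10), (253, 37), (254, 37), (255, 38)]
```

Run:
```python
from lev import *
a,b=load("v2"),load("v1")
for ta,tb in(((260.85,229.8),(257.77,198.6)),((260.85,229.8),(258.07,198.6)),((261.15,229.8),(257.77,198.6))): 
    T,r=tri(a,[ta],b,[tb]);print(T*1000,r*1000,T[2]*1000-96.76)
go(.5480,-.0524,.195,95.6)
```

```text
[ 580.43114408 -212.15598656  100.38474466] 0.21247910284689464 3.624744659484037
[ 580.41350733 -212.02866596  100.74563242] 0.2757146765831042 3.985632424761178
[ 580.69329812 -212.26404291  100.089534  ] 0.21216873582056114 3.329534002111046
go [155.6  50.2  30.8] [ 4.001e+01  4.000e-02 -1.000e-02] t 37.2
```

```bash
python3 -m creep '[{"x":0,"y":0.01,"z":-0.005,"ax":7,"ay":0,"az":0},{"x":0.01,"y":0.018,"z":0,"ax":15,"ay":0,"az":0},{"x":0.03,"y":0.027,"z":0.006,"ax":23,"ay":0,"az":0},{"x":0.06,"y":0.037,"z":0.012,"ax":31,"ay":0,"az":0},{"x":0.09,"y":0.045,"z":0.017,"ax":37,"ay":0,"az":0},{"x":0.12,"y":0.05,"z":0.02,"ax":40,"ay":0,"az":0},{"x":0.143,"y":0.054,"z":0.022,"ax":40,"ay":0,"az":0},{"x":0.153,"y":0.056,"z":0.023,"ax":40,"ay":0,"az":0},{"x":0.155,"y":0.056,"z":0.023,"ax":40,"ay":0,"az":0},{"x":0.155,"y":0.056,"z":0.023,"ax":40,"ay":0,"az":0}]' 0 -
python3 -c "
from h import *
go(.547,-.0527,.1383,95.6)"
```

```text
time_s: 38.45
tcp_pos: [0.5464, -0.0542, 0.2043]
orientation: [[-0.095, 0.995, -0.001], [0.995, 0.095, 0.0], [0.0, -0.001, -1.0]]
contact_force: [-0.3, 0.9, 0.2]
opening: 1.002
gripper_force: 0.0
go [ 1.4  0.8 66. ] [-0.04 -0.01 -0.15] t 38.45
```

```bash
python3 -m creep '[{"x":0.001,"y":0.001,"z":0.025,"ax":0,"ay":0,"az":0},{"x":0.001,"y":0.001,"z":0.042,"ax":0,"ay":0,"az":0},{"x":0.001,"y":0.001,"z":0.054,"ax":0,"ay":0,"az":0},{"x":0.001,"y":0.001,"z":0.061,"ax":0,"ay":0,"az":0},{"x":0.001,"y":0.001,"z":0.065,"ax":0,"ay":0,"az":0},{"x":0.001,"y":0.001,"z":0.066,"ax":0,"ay":0,"az":0},{"x":0.001,"y":0.001,"z":0.066,"ax":0,"ay":0,"az":0},{"x":0.001,"y":0.001,"z":0.066,"ax":0,"ay":0,"az":0},{"x":0.001,"y":0.001,"z":0.066,"ax":0,"ay":0,"az":0},{"x":0.001,"y":0.001,"z":0.066,"ax":0,"ay":0,"az":0}]' 0 -
python3 -m creep '[{"x":0,"y":0,"z":0,"ax":0,"ay":0,"az":0},{"x":0,"y":0,"z":0,"ax":0,"ay":0,"az":0},{"x":0,"y":0,"z":0,"ax":0,"ay":0,"az":0},{"x":0,"y":0,"z":0,"ax":0,"ay":0,"az":0},{"x":0,"y":0,"z":0,"ax":0,"ay":0,"az":0},{"x":0,"y":0,"z":0,"ax":0,"ay":0,"az":0},{"x":0,"y":0,"z":0,"ax":0,"ay":0,"az":0},{"x":0,"y":0,"z":0,"ax":0,"ay":0,"az":0},{"x":0,"y":0,"z":0,"ax":0,"ay":0,"az":0},{"x":0,"y":0,"z":0,"ax":0,"ay":0,"az":0}]' 1 25
python3 - <<'E'
from h import *
o=readout.get_obs();p=np.array(o["tcp_pos"]);R=np.array(o["orientation"]);C=np.array([.5595,-.019])
v=p[:2]-C;a0=np.arctan2(v[1],v[0]);r=np.linalg.norm(v);print("r",r,"ang",np.degrees(a0),p)
for k in range(1,9):
    a=a0-np.radians(130.4/7)*min(k,7);rr=r+(.036-r)*min(k/3,1);q=np.array([*(C+rr*np.array([np.cos(a),np.sin(a)])),p[2]])
    print(k,(R.T@(q-p)*1000).round(1)[:2])
E
```

```text
time_s: 39.7
tcp_pos: [0.5483, -0.0522, 0.1387]
orientation: [[-0.096, 0.995, 0.0], [0.995, 0.096, -0.0], [-0.0, 0.0, -1.0]]
contact_force: [-0.8, -0.9, 0.2]
opening: 0.998
gripper_force: 0.0
time_s: 40.95
tcp_pos: [0.5482, -0.0523, 0.1387]
orientation: [[-0.096, 0.995, -0.0], [0.995, 0.096, -0.0], [-0.0, -0.0, -1.0]]
contact_force: [0.0, 0.3, 1.7]
opening: 0.176
gripper_force: 25.2
r 0.03515899852968755 ang -108.82644298783238 [ 0.5481541  -0.05227801  0.13865546]
1 [ 6.1 -9.7]
2 [ 15.  -16.9]
3 [ 25.9 -21. ]
4 [ 37.6 -21.1]
5 [ 48.7 -17.4]
6 [ 58.  -10.4]
7 [64.6 -0.9]
8 [64.6 -0.9]
```

```bash
python3 -m creep '[{"x":0.0061,"y":-0.0097,"z":0,"ax":0,"ay":0,"az":0},{"x":0.015,"y":-0.0169,"z":0,"ax":0,"ay":0,"az":0},{"x":0.0259,"y":-0.021,"z":0,"ax":0,"ay":0,"az":0},{"x":0.0376,"y":-0.0211,"z":0,"ax":0,"ay":0,"az":0},{"x":0.0487,"y":-0.0174,"z":0,"ax":0,"ay":0,"az":0},{"x":0.058,"y":-0.0104,"z":0,"ax":0,"ay":0,"az":0},{"x":0.0646,"y":-0.0009,"z":0,"ax":0,"ay":0,"az":0},{"x":0.0646,"y":-0.0009,"z":0,"ax":0,"ay":0,"az":0},{"x":0.0646,"y":-0.0009,"z":0,"ax":0,"ay":0,"az":0},{"x":0.0646,"y":-0.0009,"z":0,"ax":0,"ay":0,"az":0}]' - -
python3 -c "
from h import *
o=readout.get_obs();v=np.array(o['tcp_pos'])[:2]-[.5595,-.019];print(np.linalg.norm(v),np.degrees(np.arctan2(v[1],v[0])))
go(.5683,-.182,.213,95.6)"
python3 -m creep '[{"x":0,"y":0,"z":0,"ax":0,"ay":0,"az":0},{"x":0,"y":0,"z":0,"ax":0,"ay":0,"az":0},{"x":0,"y":0,"z":0,"ax":0,"ay":0,"az":0},{"x":0,"y":0,"z":0,"ax":0,"ay":0,"az":0},{"x":0,"y":0,"z":-0.015,"ax":0,"ay":0,"az":0},{"x":0,"y":0,"z":-0.04,"ax":0,"ay":0,"az":0},{"x":-0.01,"y":0,"z":-0.065,"ax":0,"ay":0,"az":0},{"x":-0.05,"y":0.005,"z":-0.075,"ax":0,"ay":0,"az":0},{"x":-0.1,"y":0.01,"z":-0.075,"ax":0,"ay":0,"az":0},{"x":-0.15,"y":0.015,"z":-0.075,"ax":0,"ay":0,"az":0}]' 0 -
python3 -c "
from h import *
go(.572,-.182,.213,95.6)"
```

```text
time_s: 42.2
tcp_pos: [0.5406, 0.0131, 0.1386]
orientation: [[-0.095, 0.995, -0.001], [0.995, 0.095, 0.002], [0.002, -0.001, -1.0]]
contact_force: [-2.9, 4.3, 4.2]
opening: 0.18
gripper_force: 25.6
0.0372184412356141 120.43175951053452
go [-196.7    8.9  -74.9] [-0.03 -0.13 -0.13] t 42.2
time_s: 43.45
tcp_pos: [0.5711, -0.1372, 0.2153]
orientation: [[-0.097, 0.995, 0.002], [0.995, 0.097, -0.001], [-0.001, 0.002, -1.0]]
contact_force: [0.3, 0.4, 0.2]
opening: 1.002
gripper_force: 0.0
go [-44.7  -3.4   2.3] [ 0.12  0.06 -0.03] t 43.45
```

```bash
python3 -m creep '[{"x":-0.015,"y":-0.001,"z":0.001,"ax":0,"ay":0,"az":0},{"x":-0.03,"y":-0.002,"z":0.002,"ax":0,"ay":0,"az":0},{"x":-0.041,"y":-0.003,"z":0.002,"ax":0,"ay":0,"az":0},{"x":-0.045,"y":-0.003,"z":0.002,"ax":0,"ay":0,"az":0},{"x":-0.045,"y":-0.003,"z":0.002,"ax":0,"ay":0,"az":0},{"x":-0.045,"y":-0.003,"z":0.002,"ax":0,"ay":0,"az":0},{"x":-0.045,"y":-0.003,"z":0.002,"ax":0,"ay":0,"az":0},{"x":-0.045,"y":-0.003,"z":0.002,"ax":0,"ay":0,"az":0},{"x":-0.045,"y":-0.003,"z":0.002,"ax":0,"ay":0,"az":0},{"x":-0.045,"y":-0.003,"z":0.002,"ax":0,"ay":0,"az":0}]' - -
python3 -c "
from h import *
c=grab('wrist');np.savez('v4',**{k:c[k] for k in('pixels','W','K','D')})"
python3 -m creep '[{"x":-0.004,"y":-0.01,"z":0.003,"ax":-6,"ay":0,"az":0},{"x":-0.008,"y":-0.02,"z":0.007,"ax":-13,"ay":0,"az":0},{"x":-0.013,"y":-0.035,"z":0.012,"ax":-21,"ay":0,"az":0},{"x":-0.018,"y":-0.05,"z":0.018,"ax":-28,"ay":0,"az":0},{"x":-0.022,"y":-0.06,"z":0.023,"ax":-34,"ay":0,"az":0},{"x":-0.025,"y":-0.067,"z":0.026,"ax":-38,"ay":0,"az":0},{"x":-0.026,"y":-0.07,"z":0.027,"ax":-40,"ay":0,"az":0},{"x":-0.026,"y":-0.07,"z":0.027,"ax":-40,"ay":0,"az":0},{"x":-0.026,"y":-0.07,"z":0.027,"ax":-40,"ay":0,"az":0},{"x":-0.026,"y":-0.07,"z":0.027,"ax":-40,"ay":0,"az":0}]' - -
python3 -c "
from h import *
for i in range(4): c=grab('wrist')
np.savez('v3',**{k:c[k] for k in('pixels','W','K','D')})"
python3 lev.py v4 v3
python3 - <<'E'
from lev import *
# tip rows by edge half-coverage on redness
for f in("v4","v3"):
    c=load(f);P=c["pixels"].astype(int);D=P[:,:,0]-P[:,:,1:].max(2);u0,v0=feat(c,f)[0].astype(int)
    for v in range(v0-2,v0+16,2): print(v,[(int(u),int(D[v,u])) for u in range(u0-6,u0+7)])
E
```

```text
time_s: 44.7
tcp_pos: [0.5718, -0.1809, 0.2116]
orientation: [[-0.096, 0.995, 0.0], [0.995, 0.096, -0.0], [-0.0, 0.0, -1.0]]
contact_force: [-0.7, -0.7, 0.4]
opening: 0.999
gripper_force: 0.0
time_s: 46.0
tcp_pos: [0.5055, -0.2137, 0.1852]
orientation: [[-0.098, 0.762, 0.64], [0.995, 0.076, 0.062], [-0.001, 0.643, -0.766]]
contact_force: [0.3, -1.2, -0.7]
opening: 0.999
gripper_force: 0.0
A red px 136 axis (np.float32(261.72794), np.float32(245.89706)) (np.float32(0.016418986), np.float32(0.9998652)) tip [261.45855156 229.49240257] expected [256.35094482 243.08846136] spots 12
B red px 68 axis (np.float32(261.08823), np.float32(213.38235)) (np.float32(0.12570566), np.float32(0.9920676)) tip [259.33928395 199.57972224] expected [256.00677671 214.56640648] spots 10
tip [ 581.0160537  -213.06076227  100.06436741] res 0.3363034753665446
10 [[ 5.9371e+02 -1.8484e+02  1.0055e+02  1.0000e-01]
 [ 5.7777e+02 -1.8642e+02  1.0049e+02  1.0000e-02]
 [ 5.7606e+02 -1.6856e+02  1.0046e+02  1.1000e-01]
 [ 5.6005e+02 -1.7004e+02  1.0058e+02  2.0000e-02]
 [ 5.9020e+02 -1.4905e+02  1.0065e+02  1.9000e-0
[... 2713 characters left out ...]
1), (257, 43), (258, 44), (259, 83), (260, 118), (261, 111), (262, 22), (263, 20), (264, 22), (265, 24)]
207 [(253, 2), (254, 12), (255, 26), (256, 22), (257, 43), (258, 51), (259, 82), (260, 110), (261, 122), (262, 58), (263, 20), (264, 20), (265, 24)]
209 [(253, 3), (254, 11), (255, 26), (256, 29), (257, 39), (258, 50), (259, 79), (260, 108), (261, 125), (262, 94), (263, 21), (264, 20), (265, 22)]
211 [(253, 3), (254, 10), (255, 29), (256, 47), (257, 50), (258, 48), (259, 58), (260, 106), (261, 125), (262, 118), (263, 28), (264, 18), (265, 21)]
213 [(253, 3), (254, 9), (255, 25), (256, 44), (257, 52), (258, 48), (259, 58), (260, 92), (261, 122), (262, 129), (263, 76), (264, 20), (265, 20)]
```

```bash
python3 -c "
from rig import manip,readout
o=readout.get_obs();print(o['time_s'],o['contact_force'],abs(o['dq']).max());print(manip.job_done())"
```

```text
46.2 [-0.28802869 -1.01025209 -0.12142819] 0.3367673423820307
the job is handed in; nothing more can be done
None
```

The job is handed in at 46 s: two spacers and the sample plate are stacked about 2 mm from the table's centre, the plate's top measures 0.1–0.4 mm above the pointer tip (within measuring error), everything is released and the robot is touching nothing; I viewed 11 pictures, one over the limit of 10.

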